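# Park the carousel hand knob heavy side down

## Task

On the counter stands the hand-turn unit of the garment carousel: a black knob with a red grip bar on a sloping panel, with a weight hidden inside one side of it; no mark shows which side. Take the knob by its bar, turn it to feel which side is heavy, then bring the heavy side to the lowest point, pointing straight down the slope (within 20 degrees). Finish while still gripping the bar and holding the knob still there, and leave everything else on the counter where it stands.

Things in the scene. Friction and masses are not known exactly. Their poses are not given: they have to be found in the camera images.
- panel: teal panel, 240 mm along the slope x 220 mm wide, fixed on a grey base on the counter; it slopes 30 degrees from level, its low edge on the side away from the robot. Origin: on the panel's upper face, on the knob's axis, 130 mm above the counter. x points straight up the slope, z straight out of the panel along the knob's axis, y level. A white bar on the low edge marks the lowest point
- knob_grip (a point): centre of the knob's red grip bar, on the axis, 60 mm out from the panel's face: the place to grip. The bar is 90 mm long (this point's x), 26 mm thick (its y) and 46 mm high (34 to 80 mm out from the panel). The axes turn with the knob; z is its axis, outward
- knob (a joint): angle of the knob (rad), growing counterclockwise seen from outside; 0 when the white line on the bar points straight up the slope. No end stops. The bearing drags with a constant 0.25 N m against any turning, more than the weight can pull, so the knob stays wherever it is left
- knob_disc (a point): centre of the knob's black disc, on the axis, 19 mm out from the panel; 140 mm across, 30 mm thick. Its axes turn with the knob (x to the white dot). Inside is a hidden weight, 0.52 to 0.81 kg, 46 mm off the axis; it turns with the knob. It pulls towards heavy side down with at most 0.12 to 0.18 N m, nothing when straight up or down. At the start it is 45 degrees or more from straight down, anywhere
- spool: yellow thread spool, 36 mm across, 40 mm high, on the low front of the unit's base, to be left alone; origin at the centre of its underside
- screwdriver: screwdriver with orange handle, 150 mm long, lying across the low front of the unit's base, to be left alone; origin at mid length on its underside
- goblet: red plastic goblet, 72 mm across, 165 mm high, to be left alone; origin at the centre of its foot
- bell: counter bell, 84 mm across, 53 mm high, to be left alone; origin at the centre of its underside
- spray: white bottle with blue cap, 60 mm across, 170 mm high, to be left alone; origin at the centre of its underside
- stapler: blue and black stapler, 130 x 34 x 42 mm, to be left alone; origin at the centre of its underside

How it is judged:
By the outcome, as a careful person would: the job done as asked, in the order asked, and still so for the second after the job is handed in, while the arm keeps its last pose, push and grip.
It also fails if it takes over 72 s, if anything falls off the work surface, if the arm or the gripper's body presses on something with over 40 N, if the wrist force passes 120 N, or if a joint passes its speed limit or range.

## Robot

A 7-joint arm with a two-finger parallel gripper is mounted at the origin on the work surface. World frame = base frame: x ahead of the robot, y to its left, z up, the work surface at z = 0. Lengths are in m, angles in rad, forces in N, time in s.
With the tool pointing down it reaches from about 0.425 to 0.925 m from the base axis. Payload 6.8 kg.
Tool frame: the origin (TCP) lies on the centre line of the jaws, within the pads' length; the fingertips stand 8 mm ahead of it and the grasp point (between the pads) lies 11 mm behind it (bot.tips_ahead is the distance from the TCP to the fingertips, in m); z points along the fingers, y is the line along which they close (so a half turn about z gives the same grasp; the last joint's range is limited). The gripper opens to 85 mm and grips with 20 to 120 N. Pads are 22 mm wide; open, the fingers measure 114 mm over their backs; the gripper's body (76 mm by 85 mm) begins 54 mm behind the grasp point. The pads swing forward as they close: fully open they stand 13 mm farther back than shut.
Start: joints at [-1.304, 0.477, 0.022, 1.555, -0.011, 1.109, -0.083], TCP at [0.247, 0.628, 0.239] pointing down, gripper open.
Joint ranges: [-2.96, 2.96], [-0.34, 2.1], [-1.41, 1.46], [0.24, 2.44], [-1.37, 4.51], [0.17, 1.92], [-2.96, 2.96]. Speed limits (rad/s): [2.39, 2.39, 3.14, 3.14, 3.14, 3.14, 3.14].

## Interface

Orientations are given as a unit quaternion [w, x, y, z].
In Python, from station import bot gives the robot as it stands.
- The arm moves only by the tool send_rows, never from a script. Its argument "deltas" is text: rows parted by semicolons, each of 4 numbers parted by spaces: the shift along the tool's x, y, z in m, then the turn about the tool's z in degrees. In form: x y z spin; .... A call has 1 to 5 rows; each row is the pose to reach, as a shift and turn from the pose commanded when the call began, along the tool's axes at that moment; what a row does not reach only later rows make up. A row lasts 1/10 s, in which the tool goes at most 50 mm and 8.59 degrees, less where a joint would pass 70% of its speed; a pose out of reach is approached as far as the arm can. A call with a gripper value outside its range is refused whole. "claw" is the opening, from 0 (shut) to 1 (fully open), set as the call begins (left out, the last holds). The fingers move at their own pace and stop on an object; "force" is the grip in N (left out, the last holds). Time passes only in rows, so rows that repeat a pose let the fingers close. It gives the time, the measured TCP pose, the force, the opening and the grip force at its end, in the units of the state.
- bot.get_obs(): the state, without advancing time (a new reading comes with each control period).
- bot.read_camera(name): name is "scene" or "top" or "wrist"; returns a dict with "img" (480x640x3 uint8, red, green, blue), "depth" (480x640 float32, m along the optical axis (not along the pixel's ray), 0 where there is no reading), "fx", "fy", "cx", "cy" (pixels), "camera_from_world" (4x4, takes a point from world to camera coordinates). Camera axes: x right, y up, looking along -z (the intrinsics and any distortion apply to the point x, -y, -z); pixel columns grow to the right and rows downward; lengths in m; the calibration is good to about 2 mm. A picture is of the moment at which its call begins.
- bot.hand_in(): hands the job in; it is judged then, once.
Trained networks look in a picture, given as the dict that the camera call returned (one of the last four; its "shot" number tells which), for a name from the list of things; names that differ only in an ending like _2 or _b are one class to them, and where a whole thing is asked for, a point or a joint stands for the part that bears it (a point fixed in the world has none). Each returns a list of dicts, best first, with "confidence" (0 to 1); they miss things now and then, are a little off and sometimes report something else, mostly with a low value. They report only what shows in the picture. A call takes as long as a camera call.
- bot.masks_of(picture, query): "mask" (480x640 bool, what is visible of it).
- bot.landmark_of(picture, query): "xyz" ([x, y, z] in m, in world coordinates, good to about 4 mm: a listed point, or the origin of a listed thing).
The state is a dict: "t": time; "q": joint angles; "joint_vel": joint speeds; "joint_torque": joint torques, N m; "eef_pos": TCP position; "tool_rot": TCP orientation; "contact_force": force on the tool from outside, world axes, zero at the start; "torque": the same for the moment, N m; "gripper_width": opening from 0.0 (shut) to 1.0 (fully open); "grasp_force": force on a finger pad.
Only numpy, scipy, OpenCV 4.12 (cv2) and the standard library are available. Lean on these libraries where they do the work, as an engineer would, in place of code of your own. Each camera call takes 0.05 s, during which the arm holds its last target. There are 200 camera calls.

## Working session

There is one attempt and no reset: what is moved stays moved. The work goes in short steps, Python scripts to look and compute and a tool call to move; the robot and the scene stay as the last step left them, time stands still between calls to the robot, and variables do not carry over. Pictures are saved under pics/ and viewed, at most 10 in all, crops included, and the job is handed in when it is done.

Besides the shell and the picture viewer there is one more tool, called by a JSON object that holds its "method" and its "body". send_rows: Moves the arm, as the interface text tells. Its arguments: {"type":"object","properties":{"deltas":{"type":"string"},"claw":{"type":"number"},"force":{"type":"number"}},"required":["deltas"]}

```bash
mkdir -p pics; python3 - <<'E'
from station import bot
import cv2,numpy as np
o=bot.get_obs()
for k in o: print(k,np.round(o[k],3))
ims=[]
for c in ("scene","top"):
    p=bot.read_camera(c); ims.append(p["img"])
    for n in ("panel","knob_grip","knob_disc","spool","screwdriver","goblet","bell","spray","stapler"):
        try:
            r=bot.landmark_of(p,n)[:1]
            print(c,n,[(np.round(a["xyz"],3),round(a["confidence"],2)) for a in r])
        except Exception as e: print(c,n,e)
cv2.imwrite("pics/a.png",cv2.resize(np.vstack(ims),(440*1,660))[:, :,::-1][:600] if 0 else cv2.resize(np.hstack(ims),(800,300))[:,:,::-1])
cv2.imwrite("pics/top.png",ims[1][:,:,::-1]);cv2.imwrite("pics/scene.png",ims[0][:,:,::-1])
E
```

```text
t 0.0
q [-1.304  0.478  0.022  1.556 -0.012  1.109 -0.083]
joint_vel [-0.001  0.    -0.    -0.     0.002 -0.     0.001]
joint_torque [-1.0000e-03 -5.9645e+01  1.6080e+00 -2.8119e+01  1.2000e-02  9.0000e-03
  0.0000e+00]
eef_pos [0.247 0.628 0.238]
tool_rot [-0.     0.186  0.982 -0.001]
contact_force [ 0.424  0.141 -0.049]
torque [-0.018 -0.029  0.049]
grasp_force 0.0
gripper_width 1.002
scene panel [(array([ 0.502, -0.058,  0.134]), 0.8)]
scene knob_grip [(array([ 0.531, -0.047,  0.179]), 0.93)]
scene knob_disc [(array([ 0.51 , -0.058,  0.147]), 0.73)]
scene spool [(array([ 0.682, -0.095,  0.015]), 0.84)]
scene screwdriver [(array([0.65 , 0.023, 0.012]), 0.64)]
scene goblet [(array([0.429, 0.426, 0.002]), 0.61)]
scene bell []
scene spray [(array([ 0.599,  0.418, -0.004]), 0.85)]
scene stapler [(array([ 0.591, -0.509,  0.002]), 0.68)]
top panel [(array([ 0.504, -0.054,  0.13 ]), 0.71)]
top knob_grip [(array([ 0.53 , -0.048,  0.18 ]), 0.88)]
top knob_disc [(array([ 0.506, -0.054,  0.15 ]), 0.96)]
top spool [(array([ 0.686, -0.101,  0.01 ]), 0.69)]
top screwdriver [(array([0.657, 0.017, 0.008]), 0.5)]
top goblet [(array([ 0.438,  0.421, -0.004]), 0.77)]
top bell [(array([ 0.441, -0.451, -0.001]), 0.76)]
top spray [(array([0.6  , 0.413, 0.002]), 0.74)]
top stapler [(array([ 0.588, -0.511, -0.002]), 0.94)]
```

View pics/top.png

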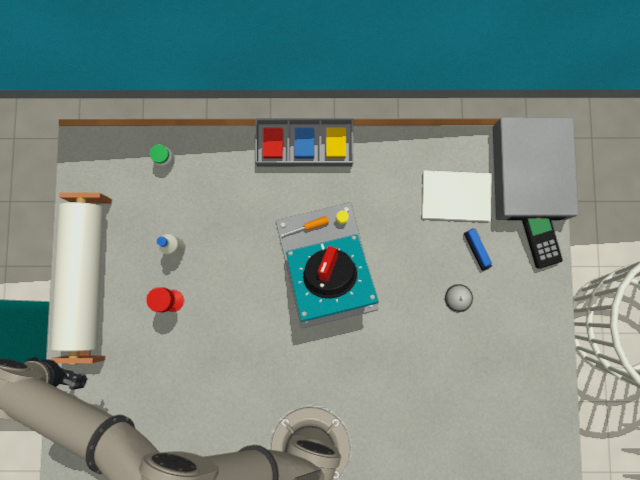

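View pics/scene.png

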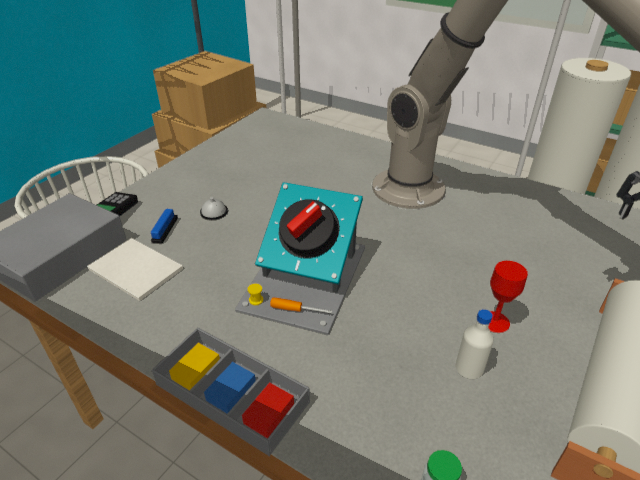

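The top view shows the knob at about (330,272) and the bar running roughly from (322,278) to (332,250). The panel is yawed a little. The scene view shows the white line on the robot-side end of the bar, at about (318,207). Next I'll measure the panel's yaw and the bar angle from depth.

```bash
cat > h.py <<'E'
from station import bot
import cv2,numpy as np
def cloud(p,m):
    v,u=np.nonzero(m&(p["depth"]>0)); d=p["depth"][v,u]
    c=np.stack([(u-p["cx"])/p["fx"]*d,-(v-p["cy"])/p["fy"]*d,-d,np.ones_like(d)])
    return (np.linalg.inv(p["camera_from_world"])@c)[:3].T
def frame(al):
    n=np.array([.5*np.cos(al),.5*np.sin(al),np.cos(np.pi/6)])
    y=np.array([np.sin(al),-np.cos(al),0]); return np.cross(y,n),y,n   # X up slope
def red(p):
    i=p["img"].astype(int); return (i[...,0]>110)&(i[...,1]<70)&(i[...,2]<70)
E
python3 - <<'E'
from h import *
for c in("top","scene"):
    p=bot.read_camera(c); i=p["img"].astype(int)
    teal=(i[...,0]<60)&(i[...,1]>90)&(i[...,2]>90)
    P=cloud(p,teal);w=(np.linalg.norm(P-[.503,-.056,.13],axis=1)<.2);P=P[w]
    m=P.mean(0);n=np.linalg.svd(P-m)[2][2];n*=np.sign(n[2])
    al=np.arctan2(n[1],n[0]);X,Y,n0=frame(al)
    r=cv2.minAreaRect(np.float32(np.c_[(P-m)@X,(P-m)@Y]))
    print(c,len(P),n,np.degrees(al),"tilt",np.degrees(np.arccos(n[2])),"rect",r, m+r[0][0]*X+r[0][1]*Y)
    R=cloud(p,red(p));R=R[np.linalg.norm(R-[.531,-.047,.18],axis=1)<.08]
    o=np.array([.503,-.056,.13]);q=(R-o)
    z=q@n0;print("out",np.percentile(z,[5,50,95]))
    t=np.c_[q@X,q@Y][z>74]
    r2=cv2.minAreaRect(np.float32(t)) if len(t)>5 else None
    t=np.c_[q@X,q@Y][z>.072];mm=t.mean(0);e=np.linalg.svd(t-mm)[2][0];print(len(t),"ctr",mm,"ang",np.degrees(np.arctan2(e[1],e[0])),cv2.minAreaRect(np.float32(t)))
E
```

```text
top 3129 [0.4822009  0.13381221 0.86578091] 15.509496090646387 tilt 30.028005034452395 rect ((-0.019169889390468597, -0.002816617488861084), (0.226021870970726, 0.24264003336429596), 88.08473205566406) [ 0.499882   -0.05480208  0.13237096]
out [0.04458246 0.07773632 0.08521433]
234 ctr [0.00319129 0.00691657] ang -31.90784367812512 ((0.004131875932216644, 0.004788141697645187), (0.028626715764403343, 0.08832306414842606), 57.07107925415039)
scene 4196 [0.48582789 0.11903186 0.86591147] 13.766748429223021 tilt 30.013053323382675 rect ((0.006676852703094482, 0.006114214658737183), (0.2405920922756195, 0.2193181961774826), 0.09066160768270493) [ 0.50388753 -0.05504573  0.12799352]
out [0.04289162 0.07817106 0.08192158]
313 ctr [-0.00736768  0.00076515] ang 147.6557599217608 ((-0.0019562244415283203, -0.0006000027060508728), (0.027017096057534218, 0.08813239634037018), 58.70131301879883)
```

{"method": "send_rows", "body": {"deltas": "-0.034 -0.034 -0.012 0; -0.068 -0.068 -0.024 0; -0.102 -0.102 -0.036 0; -0.136 -0.136 -0.048 0; -0.170 -0.170 -0.060 0", "claw": 1}}

```text
t: 1.6
eef_pos: [0.3437, 0.4058, 0.2999]
tool_rot: [0.0, 0.186, 0.982, 0.0]
contact_force: [1.7, 0.1, -0.1]
gripper_width: 1.0
grasp_force: 0.0
```

{"method": "send_rows", "body": {"deltas": "-0.034 -0.034 0 0; -0.068 -0.068 0 0; -0.102 -0.102 0 0; -0.136 -0.136 0 0; -0.170 -0.170 0 0"}}

```text
t: 2.1
eef_pos: [0.4395, 0.1854, 0.2997]
tool_rot: [0.0, 0.186, 0.982, 0.0]
contact_force: [1.7, 0.3, -0.5]
gripper_width: 0.997
grasp_force: 0.0
```

{"method": "send_rows", "body": {"deltas": "-0.034 -0.034 0 0; -0.068 -0.068 0 0; -0.102 -0.102 0 0; -0.136 -0.136 0 0; -0.170 -0.175 0 0"}}

```text
t: 2.6
eef_pos: [0.5333, -0.0376, 0.2997]
tool_rot: [0.0, 0.186, 0.983, 0.0]
contact_force: [1.9, 0.7, 0.4]
gripper_width: 0.997
grasp_force: 0.0
```

```bash
python3 - <<'E'
from h import *
o=bot.get_obs();print(np.round(o["q"],3),o["eef_pos"],o["contact_force"],o["torque"])
p=bot.read_camera("wrist");cv2.imwrite("pics/w.png",p["img"][:,:,::-1])
for n in("knob_grip","knob_disc","panel"):print(n,[(np.round(a["xyz"],4),round(a["confidence"],2)) for a in bot.landmark_of(p,n)[:1]])
X,Y,n=frame(np.radians(14.2));oo=np.array([.503,-.055,.13])
R=cloud(p,red(p));R=R[np.linalg.norm(R-[.531,-.047,.18],axis=1)<.08];q=R-oo;z=q@n
print(np.percentile(z,[5,50,95]),len(z))
t=np.c_[q@X,q@Y][abs(z-.08)<.004];print(len(t),t.mean(0) if len(t) else 0,cv2.minAreaRect(np.float32(t)) if len(t)>5 else 0)
E
```

```text
[-0.452  0.194  0.475  1.843 -0.098  1.126  1.254] [ 0.5332769  -0.03756464  0.29966931] [1.88760326 0.73522898 0.43000329] [ 0.06471905 -0.01248524  0.00031243]
knob_grip [(array([ 0.533 , -0.0501,  0.1802]), 0.6)]
knob_disc [(array([ 0.5152, -0.0552,  0.1462]), 0.64)]
panel [(array([ 0.5036, -0.0569,  0.1287]), 0.79)]
[0.03336134 0.07272641 0.08002291] 3974
1790 [0.00483617 0.00093948] ((0.0018830560147762299, 0.0025196783244609833), (0.024557828903198242, 0.08976829051971436), 58.26924514770508)
```

View pics/w.png

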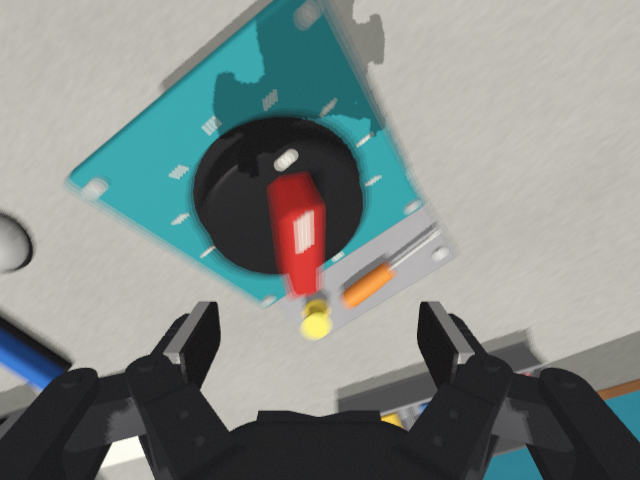

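The wrist view shows the bar centred at about (300,235), aligned with the jaw centre line, with the white line and dot at the up-slope end. I'll centre over it, descend and grip.

{"method": "send_rows", "body": {"deltas": "-0.006 -0.010 0.02 0; -0.006 -0.010 0.045 0; -0.006 -0.010 0.07 0; -0.006 -0.010 0.095 0; -0.006 -0.010 0.110 0", "claw": 0.8}}

```text
t: 3.3
eef_pos: [0.5333, -0.0452, 0.1874]
tool_rot: [-0.001, 0.185, 0.983, 0.0]
contact_force: [-0.4, -0.3, 0.3]
gripper_width: 0.801
grasp_force: 0.0
```

{"method": "send_rows", "body": {"deltas": "0 0 0.006 0; 0 0 0.011 0; 0 0 0.011 0"}}

```text
t: 3.6
eef_pos: [0.5346, -0.0468, 0.1784]
tool_rot: [-0.0, 0.186, 0.983, 0.0]
contact_force: [-1.0, -0.1, -0.2]
gripper_width: 0.801
grasp_force: 0.0
```

```bash
python3 - <<'E'
from station import bot
o=bot.get_obs();print(o["eef_pos"],o["contact_force"],o["torque"],o["gripper_width"])
E
```

```text
[ 0.53456397 -0.04682756  0.17837738] [-1.00693557 -0.06175836 -0.19353412] [ 0.04377932 -0.01792573 -0.00725699] 0.8011864457277593
```

{"method": "send_rows", "body": {"deltas": "0 0 0 0;0 0 0 0;0 0 0 0;0 0 0 0;0 0 0 0", "claw": 0, "force": 30}}

```text
t: 4.1
eef_pos: [0.5342, -0.0497, 0.1795]
tool_rot: [0.0, 0.187, 0.982, -0.001]
contact_force: [-3.6, -3.4, 7.8]
gripper_width: 0.381
grasp_force: 29.9
```

{"method": "send_rows", "body": {"deltas": "0 0 0 0;0 0 0 0;0 0 0 0"}}

```text
t: 4.4
eef_pos: [0.5342, -0.0497, 0.1795]
tool_rot: [0.0, 0.187, 0.982, -0.001]
contact_force: [-4.3, -2.7, 10.1]
gripper_width: 0.377
grasp_force: 29.9
```

```bash
cat >> h.py <<'E'
C=np.array([.502,-.0577,.130])
def feel(tag=""):
    o=bot.get_obs();X,Y,n=frame(np.radians(14.2))
    r=np.array(o["eef_pos"])-C
    w,x,y,z=o["tool_rot"];yaw=np.degrees(np.arctan2(2*(x*y+w*z),1-2*(y*y+z*z)))
    a=np.radians(yaw-194.2);th=np.degrees(np.arctan2(np.sin(a)*np.cos(np.pi/6),np.cos(a)))
    T=np.array(o["torque"])
    m=n@(T+np.cross(r,o["contact_force"]))
    print(tag,"t%.2f"%o["t"],"yaw %.1f th %.1f"%(yaw,th),"ax %.3f (T only %.3f)"%(m,n@T),"F",np.round(o["contact_force"],1),"T",np.round(T,2),np.round(o["eef_pos"],4),"w%.3f g%.0f q7 %.2f"%(o["gripper_width"],o["grasp_force"],o["q"][6]))
E
python3 -c "
from h import *
feel();p=bot.read_camera('wrist');feel()"
```

```text
t4.40 yaw 158.5 th -31.9 ax -0.536 (T only -0.528) F [-4.3 -2.7 10.1] T [-1.64  1.26  0.13] [ 0.5342 -0.0497  0.1795] w0.377 g30 q7 1.35
 t4.45 yaw 158.5 th -31.9 ax -0.470 (T only -0.462) F [-3.4 -2.7  7.8] T [-1.62  1.33  0.19] [ 0.5342 -0.0497  0.1795] w0.378 g30 q7 1.35
```

{"method": "send_rows", "body": {"deltas": "0 0 0 0;0 0 0 0", "force": 60}}

```text
t: 4.65
eef_pos: [0.5342, -0.0496, 0.1797]
tool_rot: [0.0, 0.186, 0.983, -0.001]
contact_force: [-4.5, -2.7, 10.8]
gripper_width: 0.369
grasp_force: 59.0
```

```bash
sed -i 's/^    print(tag/    import json;open("log.jsonl","a").write(json.dumps({k:np.asarray(o[k]).tolist() for k in o})+"\\n")\n    print(tag/' h.py; python3 -c "from h import *;feel()"
```

```text
t4.65 yaw 158.6 th -31.8 ax -0.529 (T only -0.523) F [-4.5 -2.7 10.8] T [-2.04  1.62  0.31] [ 0.5342 -0.0496  0.1797] w0.369 g59 q7 1.36
```

{"method": "send_rows", "body": {"deltas": "0 0 0 -3;0 0 0 -6;0 0 0 -9;0 0 0 -12;0 0 0 -15"}}

```text
t: 5.15
eef_pos: [0.5359, -0.0493, 0.1806]
tool_rot: [0.002, 0.056, 0.998, -0.001]
contact_force: [-2.5, -1.3, 14.7]
gripper_width: 0.332
grasp_force: 57.2
```

```bash
python3 -c "from h import *;feel()"
```

```text
t5.15 yaw 173.6 th -18.0 ax -0.362 (T only -0.357) F [-2.5 -1.3 14.7] T [-1.21  1.16  0.1 ] [ 0.5359 -0.0493  0.1806] w0.332 g57 q7 1.59
```

{"method": "send_rows", "body": {"deltas": "0 0 0 -3;0 0 0 -6;0 0 0 -9;0 0 0 -12;0 0 0 -15"}}

```text
t: 5.65
eef_pos: [0.5359, -0.0489, 0.1802]
tool_rot: [0.002, -0.075, 0.997, -0.001]
contact_force: [-0.7, -0.7, 10.1]
gripper_width: 0.3
grasp_force: 57.5
```

```bash
python3 - <<'E'
from h import *
feel();p=bot.read_camera("wrist");cv2.imwrite("pics/w2.png",p["img"][:,:,::-1]);feel()
E
```

```text
t5.65 yaw -171.4 th -4.9 ax -0.483 (T only -0.481) F [-0.7 -0.7 10.1] T [-0.75  0.49 -0.21] [ 0.5359 -0.0489  0.1802] w0.300 g58 q7 1.83
 t5.70 yaw -171.2 th -4.7 ax -0.191 (T only -0.181) F [-0.4 -2.3  7.4] T [-0.96  0.29  0.29] [ 0.5359 -0.049   0.1803] w0.299 g58 q7 1.83
```

View pics/w2.png

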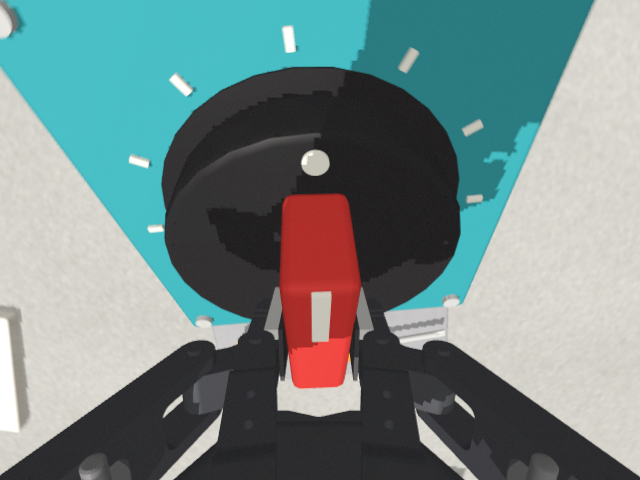

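The wrist view shows the bar firmly between the pads, centred at about (318,310). The white dot at (315,162) is still in line with the bar, so the knob follows. q7 rises with θ, so I'll sweep a little further this way and then a long way back.

{"method": "send_rows", "body": {"deltas": "0 0 0 -4;0 0 0 -8;0 0 0 -12"}}

```text
t: 6.0
eef_pos: [0.5353, -0.0492, 0.1794]
tool_rot: [0.001, -0.176, 0.984, 0.0]
contact_force: [2.0, -3.5, 2.9]
gripper_width: 0.294
grasp_force: 86.3
```

```bash
python3 -c "from h import *;feel()"
```

```text
t6.00 yaw -159.7 th 5.3 ax -0.797 (T only -0.777) F [ 2.  -3.5  2.9] T [ 1.19  0.25 -1.6 ] [ 0.5353 -0.0492  0.1794] w0.294 g86 q7 2.02
```

{"method": "send_rows", "body": {"deltas": "0 0 0 -4;0 0 0 -8;0 0 0 -12"}}

```text
t: 6.3
eef_pos: [0.5366, -0.0487, 0.1807]
tool_rot: [0.003, -0.277, 0.961, 0.001]
contact_force: [2.7, -2.3, 10.3]
gripper_width: 0.301
grasp_force: 146.6
```

```bash
python3 -c "from h import *;feel()"
```

```text
t6.30 yaw -147.9 th 15.6 ax -0.639 (T only -0.624) F [ 2.7 -2.3 10.3] T [ 1.63  0.41 -1.69] [ 0.5366 -0.0487  0.1807] w0.301 g147 q7 2.21
```

{"method": "send_rows", "body": {"deltas": "0 0 0 -4;0 0 0 -8;0 0 0 -12"}}

```text
t: 6.6
eef_pos: [0.5379, -0.0477, 0.1822]
tool_rot: [0.004, -0.375, 0.927, 0.001]
contact_force: [-0.4, 1.4, 22.2]
gripper_width: 0.303
grasp_force: 189.9
```

```bash
python3 -c "from h import *;feel()"
```

```text
t6.60 yaw -135.9 th 26.5 ax -0.019 (T only -0.038) F [-0.4  1.4 22.2] T [ 1.81  1.02 -1.2 ] [ 0.5379 -0.0477  0.1822] w0.303 g190 q7 2.40
```

{"method": "send_rows", "body": {"deltas": "0 0 0 -4;0 0 0 -8;0 0 0 -12"}}

```text
t: 6.9
eef_pos: [0.5372, -0.0466, 0.1827]
tool_rot: [0.004, -0.469, 0.883, 0.002]
contact_force: [4.4, 0.8, 26.7]
gripper_width: 0.3
grasp_force: 250.9
```

```bash
python3 -c "from h import *;feel()"
```

```text
t6.90 yaw -124.1 th 37.7 ax -0.174 (T only -0.192) F [ 4.4  0.8 26.7] T [ 4.75  3.67 -3.4 ] [ 0.5372 -0.0466  0.1827] w0.300 g251 q7 2.59
```

{"method": "send_rows", "body": {"deltas": "0 0 0 4;0 0 0 8;0 0 0 12"}}

```text
t: 7.2
eef_pos: [0.538, -0.0476, 0.1824]
tool_rot: [0.004, -0.376, 0.927, -0.0]
contact_force: [1.2, 0.0, 18.1]
gripper_width: 0.293
grasp_force: 183.6
```

```bash
python3 -c "from h import *;feel()"
```

```text
t7.20 yaw -135.9 th 26.5 ax 0.165 (T only 0.159) F [ 1.2  0.  18.1] T [ 0.95  0.72 -0.45] [ 0.538  -0.0476  0.1824] w0.293 g184 q7 2.40
```

{"method": "send_rows", "body": {"deltas": "0 0 0 4;0 0 0 8;0 0 0 12"}}

```text
t: 7.5
eef_pos: [0.5441, -0.0446, 0.1848]
tool_rot: [0.011, -0.278, 0.961, -0.0]
contact_force: [13.4, 4.7, 16.7]
gripper_width: 0.297
grasp_force: 97.7
```

```bash
python3 -c "from h import *;feel()"
```

```text
t7.50 yaw -147.7 th 15.8 ax 0.444 (T only 0.438) F [13.4  4.7 16.7] T [ 2.27 -2.51 -0.41] [ 0.5441 -0.0446  0.1848] w0.297 g98 q7 2.21
```

{"method": "send_rows", "body": {"deltas": "0 0 0 4;0 0 0 8;0 0 0 12"}}

```text
t: 7.8
eef_pos: [0.545, -0.0461, 0.1849]
tool_rot: [0.012, -0.178, 0.984, -0.001]
contact_force: [14.6, 1.5, 15.6]
gripper_width: 0.298
grasp_force: 57.9
```

```bash
python3 -c "from h import *;feel()"
```

```text
t7.80 yaw -159.5 th 5.4 ax -0.075 (T only -0.049) F [14.6  1.5 15.6] T [ 0.23 -2.98  0.23] [ 0.545  -0.0461  0.1849] w0.298 g58 q7 2.02
```

{"method": "send_rows", "body": {"deltas": "0 0 0 4;0 0 0 8;0 0 0 12"}}

```text
t: 8.1
eef_pos: [0.5446, -0.0478, 0.1843]
tool_rot: [0.011, -0.075, 0.997, -0.002]
contact_force: [13.9, -1.0, 14.0]
gripper_width: 0.295
grasp_force: 68.4
```

```bash
python3 -c "from h import *;feel()"
```

```text
t8.10 yaw -171.4 th -4.9 ax -0.286 (T only -0.242) F [13.9 -1.  14. ] T [-1.7 -3.   1.1] [ 0.5446 -0.0478  0.1843] w0.295 g68 q7 1.83
```

```bash
cat > fit.py <<'E'
from h import *
import json
D=[json.loads(l) for l in open("log.jsonl")]
X,Y,n=frame(np.radians(14.2));pt=None
for L in(0,.15,.2,.25): 
  out=[]
  for o in D:
    T,F=np.array(o["torque"]),np.array(o["contact_force"])
    r=np.array(o["eef_pos"])+[0,0,L]-C
    out.append(n@(T+np.cross(r,F)))
  print(L,np.round(out,2))
print(np.round([[*o["joint_torque"]] for o in D],2)[:, 4:])
E
python3 fit.py
```

```text
0 [-0.53 -0.36 -0.48 -0.19 -0.8  -0.64 -0.02 -0.17  0.17  0.44 -0.08 -0.29]
0.15 [-0.42 -0.31 -0.44 -0.03 -0.51 -0.42 -0.13 -0.15  0.19  0.34  0.08  0.04]
0.2 [-0.38 -0.3  -0.43  0.03 -0.41 -0.35 -0.16 -0.15  0.19  0.31  0.14  0.15]
0.25 [-0.34 -0.28 -0.42  0.08 -0.32 -0.28 -0.2  -0.14  0.2   0.28  0.19  0.26]
[[-2.24 -1.65 -0.34]
 [-1.52 -0.53 -0.8 ]
 [-0.74 -0.15 -0.54]
 [-1.08 -0.36 -0.36]
 [ 1.45  0.04  0.72]
 [ 1.95 -0.84  0.62]
 [ 2.08 -1.64  0.04]
 [ 5.87 -3.37  2.66]
 [ 1.1  -0.69  1.29]
 [ 2.75  3.57  1.31]
 [ 0.73  4.71  0.63]
 [-1.56  4.86 -0.27]]
```

Taking the moment reference about 0.2 m up at the wrist gives consistent drag, so that's the reference. The tight grip jams as the bar tilts relative to the vertical tool. I'll feel with the jaws just clearing the bar, adapting the width, and grip fully at the end.

{"method": "send_rows", "body": {"deltas": "0 0 0 0;0 0 0 3;0 0 0 6;0 0 0 9", "claw": 0.37}}

```text
t: 8.5
eef_pos: [0.5354, -0.0489, 0.1789]
tool_rot: [0.001, 0.005, 1.0, -0.001]
contact_force: [3.2, -4.1, -0.5]
gripper_width: 0.372
grasp_force: 2.3
```

```bash
sed -i 's/import json;open/import json;o["d"]=int(tag or 0);open/; s/-C$/+[0,0,.2]-C/' h.py; python3 -c "from h import *;feel(-1)"
```

```text
-1 t8.50 yaw 179.4 th -12.9 ax -0.021 (T only -0.471) F [ 3.2 -4.1 -0.5] T [-0.92 -0.8   0.08] [ 0.5354 -0.0489  0.1789] w0.372 g2 q7 1.68
```

{"method": "send_rows", "body": {"deltas": "0 0 0 3;0 0 0 6;0 0 0 9", "claw": 0.39}}

```text
t: 8.8
eef_pos: [0.5356, -0.0495, 0.1791]
tool_rot: [0.002, 0.084, 0.996, -0.001]
contact_force: [3.8, -3.8, 0.6]
gripper_width: 0.387
grasp_force: 11.0
```

```bash
python3 -c "from h import *;feel(-1)"
```

```text
-1 t8.80 yaw 170.4 th -20.9 ax 0.094 (T only -0.343) F [ 3.8 -3.8  0.6] T [-1.31 -0.54  0.41] [ 0.5356 -0.0495  0.1791] w0.387 g11 q7 1.54
```

{"method": "send_rows", "body": {"deltas": "0 0 0 3;0 0 0 6;0 0 0 9", "claw": 0.4}}

```text
t: 9.1
eef_pos: [0.5361, -0.0499, 0.1797]
tool_rot: [0.002, 0.161, 0.987, -0.001]
contact_force: [3.1, -5.5, 6.1]
gripper_width: 0.4
grasp_force: 18.0
```

```bash
python3 -c "from h import *;feel(-1)"
```

```text
-1 t9.10 yaw 161.4 th -29.1 ax 0.152 (T only -0.423) F [ 3.1 -5.5  6.1] T [-1.72 -0.16  0.5 ] [ 0.5361 -0.0499  0.1797] w0.400 g18 q7 1.40
```

{"method": "send_rows", "body": {"deltas": "0 0 0 3;0 0 0 6;0 0 0 9", "claw": 0.41}}

```text
t: 9.4
eef_pos: [0.5362, -0.0503, 0.1802]
tool_rot: [0.002, 0.238, 0.971, -0.001]
contact_force: [0.5, -5.7, 11.0]
gripper_width: 0.409
grasp_force: 20.6
```

```bash
python3 -c "from h import *;feel(-1)"
```

```text
-1 t9.40 yaw 152.4 th -37.7 ax 0.049 (T only -0.477) F [ 0.5 -5.7 11. ] T [-1.94  0.38  0.48] [ 0.5362 -0.0503  0.1802] w0.409 g21 q7 1.26
```

{"method": "send_rows", "body": {"deltas": "0 0 0 3;0 0 0 6;0 0 0 9", "claw": 0.42}}

```text
t: 9.7
eef_pos: [0.536, -0.0509, 0.1804]
tool_rot: [0.002, 0.314, 0.949, -0.001]
contact_force: [-0.3, -7.0, 14.6]
gripper_width: 0.421
grasp_force: 21.5
```

```bash
python3 - <<'E'
from h import *
feel(-1);p=bot.read_camera("wrist");cv2.imwrite("pics/w3.png",p["img"][:,:,::-1])
E
```

```text
-1 t9.70 yaw 143.4 th -46.7 ax 0.047 (T only -0.577) F [-0.3 -7.  14.6] T [-2.15  0.53  0.46] [ 0.536  -0.0509  0.1804] w0.421 g22 q7 1.12
```

View pics/w3.png

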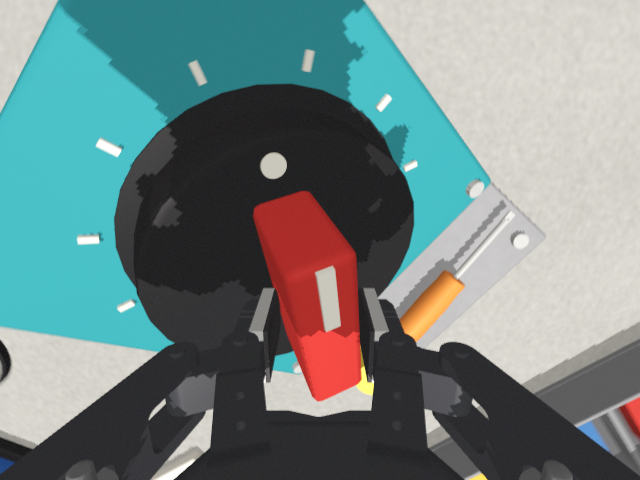

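The wrist view shows the bar between the jaws, from about (285,215) to (335,380), lagging the jaws by about 8°. The clean readings suggest gravity pulls toward negative θ, so I'll continue that way.

{"method": "send_rows", "body": {"deltas": "0 0 0 3;0 0 0 6;0 0 0 9", "claw": 0.42}}

```text
t: 10.05
eef_pos: [0.5358, -0.0515, 0.1807]
tool_rot: [0.002, 0.388, 0.922, -0.001]
contact_force: [-1.6, -8.7, 17.3]
gripper_width: 0.417
grasp_force: 34.9
```

```bash
python3 -c "from h import *;feel(-1)"
```

```text
-1 t10.05 yaw 134.4 th -56.1 ax 0.060 (T only -0.681) F [-1.6 -8.7 17.3] T [-2.64  1.19  0.52] [ 0.5358 -0.0515  0.1807] w0.417 g35 q7 0.98
```

{"method": "send_rows", "body": {"deltas": "0 0 0 3;0 0 0 6;0 0 0 9", "claw": 0.43}}

```text
t: 10.35
eef_pos: [0.5353, -0.0518, 0.1807]
tool_rot: [0.002, 0.459, 0.888, -0.001]
contact_force: [-3.8, -8.6, 19.4]
gripper_width: 0.426
grasp_force: 37.8
```

```bash
python3 -c "from h import *;feel(-1)"
```

```text
-1 t10.35 yaw 125.4 th -65.9 ax 0.037 (T only -0.639) F [-3.8 -8.6 19.4] T [-2.76  1.63  0.58] [ 0.5353 -0.0518  0.1807] w0.426 g38 q7 0.84
```

{"method": "send_rows", "body": {"deltas": "0 0 0 3;0 0 0 6;0 0 0 9", "claw": 0.435}}

```text
t: 10.65
eef_pos: [0.5348, -0.052, 0.1809]
tool_rot: [0.002, 0.527, 0.85, -0.001]
contact_force: [-5.6, -8.5, 21.5]
gripper_width: 0.436
grasp_force: 42.7
```

```bash
python3 -c "from h import *;feel(-1)"
```

```text
-1 t10.65 yaw 116.3 th -76.0 ax 0.035 (T only -0.583) F [-5.6 -8.5 21.5] T [-2.7   2.22  0.52] [ 0.5348 -0.052   0.1809] w0.436 g43 q7 0.70
```

{"method": "send_rows", "body": {"deltas": "0 0 0 3;0 0 0 6;0 0 0 9", "claw": 0.44}}

```text
t: 10.95
eef_pos: [0.5344, -0.0521, 0.1811]
tool_rot: [0.001, 0.593, 0.806, -0.001]
contact_force: [-7.9, -8.6, 26.8]
gripper_width: 0.439
grasp_force: 40.8
```

```bash
python3 -c "from h import *;feel(-1)"
```

```text
-1 t10.95 yaw 107.3 th -86.4 ax -0.024 (T only -0.592) F [-7.9 -8.6 26.8] T [-2.62  2.71  0.4 ] [ 0.5344 -0.0521  0.1811] w0.439 g41 q7 0.57
```

{"method": "send_rows", "body": {"deltas": "0 0 0 3;0 0 0 6;0 0 0 9", "claw": 0.44}}

```text
t: 11.25
eef_pos: [0.534, -0.0516, 0.1811]
tool_rot: [0.0, 0.654, 0.756, -0.001]
contact_force: [-9.7, -5.4, 29.9]
gripper_width: 0.439
grasp_force: 41.2
```

```bash
python3 -c "from h import *;feel(-1)"
```

```text
-1 t11.25 yaw 98.3 th -96.8 ax 0.064 (T only -0.166) F [-9.7 -5.4 29.9] T [-1.7   3.1   0.32] [ 0.534  -0.0516  0.1811] w0.439 g41 q7 0.43
```

{"method": "send_rows", "body": {"deltas": "0 0 0 3;0 0 0 6;0 0 0 9", "claw": 0.44}}

```text
t: 11.55
eef_pos: [0.5337, -0.051, 0.181]
tool_rot: [0.0, 0.711, 0.703, -0.001]
contact_force: [-10.4, -5.2, 29.1]
gripper_width: 0.442
grasp_force: 35.3
```

```bash
python3 -c "from h import *;feel(-1)"
```

```text
-1 t11.55 yaw 89.3 th -107.1 ax 0.114 (T only -0.100) F [-10.4  -5.2  29.1] T [-1.49  3.02  0.29] [ 0.5337 -0.051   0.181 ] w0.442 g35 q7 0.30
```

{"method": "send_rows", "body": {"deltas": "0 0 0 3;0 0 0 6;0 0 0 9", "claw": 0.435}}

```text
t: 11.85
eef_pos: [0.5337, -0.0503, 0.1807]
tool_rot: [-0.0, 0.764, 0.645, -0.001]
contact_force: [-10.0, -5.2, 23.3]
gripper_width: 0.439
grasp_force: 25.2
```

```bash
python3 - <<'E'
from h import *
feel(-1);p=bot.read_camera("wrist");cv2.imwrite("pics/w4.png",p["img"][:,:,::-1])
E
```

```text
-1 t11.85 yaw 80.3 th -117.1 ax 0.162 (T only -0.081) F [-10.   -5.2  23.3] T [-1.42  2.9   0.29] [ 0.5337 -0.0503  0.1807] w0.439 g25 q7 0.16
```

View pics/w4.png

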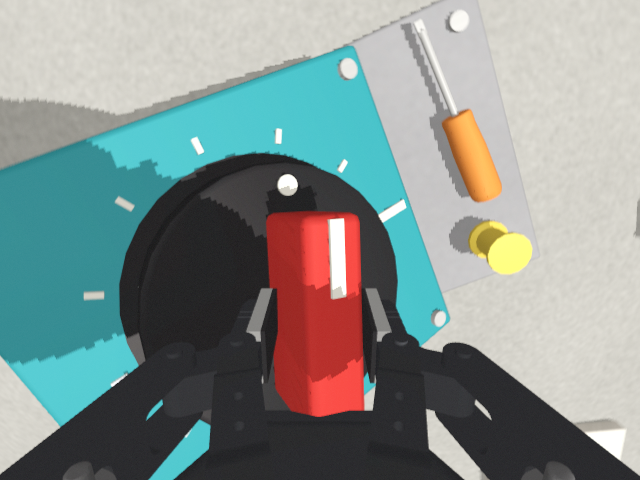

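The bar is now near level in the slope frame, at about (318,310), with the dot at (288,185). The knob follows, and the gravity pull is shrinking. Continuing.

{"method": "send_rows", "body": {"deltas": "0 0 0 3;0 0 0 6;0 0 0 9", "claw": 0.425}}

```text
t: 12.2
eef_pos: [0.5338, -0.0497, 0.1804]
tool_rot: [-0.0, 0.812, 0.583, -0.0]
contact_force: [-7.1, -3.9, 22.7]
gripper_width: 0.429
grasp_force: 23.1
```

```bash
python3 -c "from h import *;feel(-1)"
```

```text
-1 t12.20 yaw 71.3 th -126.7 ax 0.146 (T only -0.046) F [-7.1 -3.9 22.7] T [-1.02  2.2   0.21] [ 0.5338 -0.0497  0.1804] w0.429 g23 q7 0.03
```

{"method": "send_rows", "body": {"deltas": "0 0 0 3;0 0 0 6;0 0 0 9", "claw": 0.415}}

```text
t: 12.5
eef_pos: [0.5343, -0.0492, 0.1802]
tool_rot: [-0.0, 0.856, 0.518, 0.0]
contact_force: [-6.2, -2.4, 16.1]
gripper_width: 0.417
grasp_force: 17.5
```

```bash
python3 -c "from h import *;feel(-1)"
```

```text
-1 t12.50 yaw 62.4 th -135.9 ax 0.139 (T only 0.057) F [-6.2 -2.4 16.1] T [-0.58  1.69  0.15] [ 0.5343 -0.0492  0.1802] w0.417 g17 q7 -0.10
```

{"method": "send_rows", "body": {"deltas": "0 0 0 3;0 0 0 6;0 0 0 9", "claw": 0.4}}

```text
t: 12.8
eef_pos: [0.5351, -0.0486, 0.1801]
tool_rot: [0.0, 0.893, 0.449, 0.001]
contact_force: [-0.9, -1.0, 13.9]
gripper_width: 0.403
grasp_force: 14.9
```

```bash
python3 -c "from h import *;feel(-1)"
```

```text
-1 t12.80 yaw 53.4 th -144.8 ax 0.264 (T only 0.187) F [-0.9 -1.  13.9] T [-0.1   0.6   0.19] [ 0.5351 -0.0486  0.1801] w0.403 g15 q7 -0.23
```

{"method": "send_rows", "body": {"deltas": "0 0 0 3;0 0 0 6;0 0 0 9", "claw": 0.385}}

```text
t: 13.1
eef_pos: [0.5357, -0.0485, 0.1799]
tool_rot: [0.001, 0.926, 0.378, 0.001]
contact_force: [3.1, -0.8, 8.6]
gripper_width: 0.387
grasp_force: 11.5
```

```bash
python3 -c "from h import *;feel(-1)"
```

```text
-1 t13.10 yaw 44.4 th -153.2 ax 0.182 (T only 0.036) F [ 3.1 -0.8  8.6] T [-0.14 -0.22  0.15] [ 0.5357 -0.0485  0.1799] w0.387 g12 q7 -0.36
```

{"method": "send_rows", "body": {"deltas": "0 0 0 3;0 0 0 6;0 0 0 9", "claw": 0.37}}

```text
t: 13.4
eef_pos: [0.5363, -0.0485, 0.1798]
tool_rot: [0.001, 0.953, 0.304, 0.002]
contact_force: [4.7, -2.5, 5.3]
gripper_width: 0.372
grasp_force: 9.1
```

```bash
python3 -c "from h import *;feel(-1)"
```

```text
-1 t13.40 yaw 35.4 th -161.4 ax 0.254 (T only -0.079) F [ 4.7 -2.5  5.3] T [-0.4  -0.58  0.21] [ 0.5363 -0.0485  0.1798] w0.372 g9 q7 -0.48
```

{"method": "send_rows", "body": {"deltas": "0 0 0 3;0 0 0 6;0 0 0 9", "claw": 0.36}}

```text
t: 13.7
eef_pos: [0.5366, -0.0488, 0.1797]
tool_rot: [0.001, 0.974, 0.229, 0.002]
contact_force: [5.3, -3.9, 3.7]
gripper_width: 0.359
grasp_force: 7.3
```

```bash
python3 -c "from h import *;feel(-1)"
```

```text
-1 t13.70 yaw 26.4 th -169.4 ax 0.208 (T only -0.271) F [ 5.3 -3.9  3.7] T [-0.66 -0.73  0.16] [ 0.5366 -0.0488  0.1797] w0.359 g7 q7 -0.61
```

{"method": "send_rows", "body": {"deltas": "0 0 0 3;0 0 0 6;0 0 0 9", "claw": 0.36}}

```text
t: 14.0
eef_pos: [0.5366, -0.049, 0.1796]
tool_rot: [0.001, 0.988, 0.151, 0.002]
contact_force: [4.5, -4.0, 2.1]
gripper_width: 0.363
grasp_force: 7.0
```

```bash
python3 -c "from h import *;feel(-1)"
```

```text
-1 t14.00 yaw 17.4 th -177.2 ax 0.236 (T only -0.234) F [ 4.5 -4.   2.1] T [-0.81 -0.72  0.29] [ 0.5366 -0.049   0.1796] w0.363 g7 q7 -0.73
```

{"method": "send_rows", "body": {"deltas": "0 0 0 3;0 0 0 6;0 0 0 9", "claw": 0.37}}

```text
t: 14.3
eef_pos: [0.5364, -0.0491, 0.1795]
tool_rot: [0.001, 0.997, 0.073, 0.002]
contact_force: [5.1, -4.6, 2.6]
gripper_width: 0.375
grasp_force: 6.8
```

```bash
python3 -c "from h import *;feel(-1)"
```

```text
-1 t14.30 yaw 8.4 th 175.0 ax 0.244 (T only -0.297) F [ 5.1 -4.6  2.6] T [-0.86 -0.86  0.26] [ 0.5364 -0.0491  0.1795] w0.375 g7 q7 -0.85
```

{"method": "send_rows", "body": {"deltas": "0 0 0 3;0 0 0 6;0 0 0 9", "claw": 0.385}}

```text
t: 14.6
eef_pos: [0.5361, -0.0492, 0.1793]
tool_rot: [0.001, 1.0, -0.005, 0.002]
contact_force: [4.1, -5.0, 0.7]
gripper_width: 0.385
grasp_force: 7.8
```

```bash
python3 -c "from h import *;feel(-1)"
```

```text
-1 t14.60 yaw -0.6 th 167.1 ax 0.229 (T only -0.321) F [ 4.1 -5.   0.7] T [-0.95 -0.58  0.24] [ 0.5361 -0.0492  0.1793] w0.385 g8 q7 -0.97
```

{"method": "send_rows", "body": {"deltas": "0 0 0 3;0 0 0 6;0 0 0 9", "claw": 0.4}}

```text
t: 14.9
eef_pos: [0.5365, -0.0492, 0.1795]
tool_rot: [0.001, 0.997, -0.083, 0.002]
contact_force: [4.7, -4.2, 3.1]
gripper_width: 0.402
grasp_force: 14.7
```

```bash
python3 -c "from h import *;feel(-1)"
```

```text
-1 t14.90 yaw -9.5 th 159.2 ax 0.205 (T only -0.282) F [ 4.7 -4.2  3.1] T [-1.35 -0.69  0.52] [ 0.5365 -0.0492  0.1795] w0.402 g15 q7 -1.10
```

{"method": "send_rows", "body": {"deltas": "0 0 0 3;0 0 0 6;0 0 0 9", "claw": 0.4}}

```text
t: 15.2
eef_pos: [0.5366, -0.0498, 0.1801]
tool_rot: [0.002, 0.987, -0.161, 0.003]
contact_force: [2.4, -4.1, 9.9]
gripper_width: 0.405
grasp_force: 27.1
```

```bash
python3 -c "from h import *;feel(-1)"
```

```text
-1 t15.20 yaw -18.5 th 151.0 ax 0.253 (T only -0.176) F [ 2.4 -4.1  9.9] T [-1.85 -0.03  0.84] [ 0.5366 -0.0498  0.1801] w0.405 g27 q7 -1.22
```

{"method": "send_rows", "body": {"deltas": "0 0 0 3;0 0 0 6;0 0 0 9", "claw": 0.41}}

```text
t: 15.5
eef_pos: [0.5368, -0.0504, 0.1806]
tool_rot: [0.002, 0.971, -0.238, 0.003]
contact_force: [1.9, -5.9, 12.5]
gripper_width: 0.411
grasp_force: 29.5
```

```bash
python3 -c "from h import *;feel(-1)"
```

```text
-1 t15.50 yaw -27.5 th 142.4 ax 0.314 (T only -0.264) F [ 1.9 -5.9 12.5] T [-2.02  0.2   0.8 ] [ 0.5368 -0.0504  0.1806] w0.411 g30 q7 -1.34
```

{"method": "send_rows", "body": {"deltas": "0 0 0 3;0 0 0 6;0 0 0 9", "claw": 0.42}}

```text
t: 15.8
eef_pos: [0.5368, -0.051, 0.181]
tool_rot: [0.002, 0.95, -0.313, 0.003]
contact_force: [0.6, -6.8, 16.3]
gripper_width: 0.425
grasp_force: 30.4
```

```bash
python3 -c "from h import *;feel(-1)"
```

```text
-1 t15.80 yaw -36.5 th 133.4 ax 0.300 (T only -0.316) F [ 0.6 -6.8 16.3] T [-2.18  0.44  0.79] [ 0.5368 -0.051   0.181 ] w0.425 g30 q7 -1.46
```

{"method": "send_rows", "body": {"deltas": "0 0 0 3;0 0 0 6;0 0 0 9", "claw": 0.425}}

```text
t: 16.1
eef_pos: [0.5366, -0.0517, 0.1814]
tool_rot: [0.002, 0.922, -0.387, 0.004]
contact_force: [-0.4, -7.1, 18.9]
gripper_width: 0.426
grasp_force: 34.2
```

```bash
python3 -c "from h import *;feel(-1)"
```

```text
-1 t16.10 yaw -45.6 th 123.9 ax 0.228 (T only -0.387) F [-0.4 -7.1 18.9] T [-2.36  0.82  0.76] [ 0.5366 -0.0517  0.1814] w0.426 g34 q7 -1.59
```

{"method": "send_rows", "body": {"deltas": "0 0 0 3;0 0 0 6;0 0 0 9", "claw": 0.43}}

```text
t: 16.4
eef_pos: [0.5361, -0.0523, 0.1816]
tool_rot: [0.002, 0.889, -0.459, 0.004]
contact_force: [-1.3, -8.6, 20.1]
gripper_width: 0.435
grasp_force: 36.6
```

```bash
python3 -c "from h import *;feel(-1)"
```

```text
-1 t16.40 yaw -54.6 th 114.1 ax 0.254 (T only -0.478) F [-1.3 -8.6 20.1] T [-2.57  1.04  0.74] [ 0.5361 -0.0523  0.1816] w0.435 g37 q7 -1.72
```

{"method": "send_rows", "body": {"deltas": "0 0 0 3;0 0 0 6;0 0 0 9", "claw": 0.44}}

```text
t: 16.7
eef_pos: [0.5356, -0.0527, 0.1817]
tool_rot: [0.002, 0.85, -0.527, 0.004]
contact_force: [-3.0, -10.4, 22.2]
gripper_width: 0.44
grasp_force: 32.1
```

```bash
python3 -c "from h import *;feel(-1)"
```

```text
-1 t16.70 yaw -63.6 th 104.0 ax 0.368 (T only -0.479) F [ -3.  -10.4  22.2] T [-2.58  1.38  0.7 ] [ 0.5356 -0.0527  0.1817] w0.440 g32 q7 -1.86
```

{"method": "send_rows", "body": {"deltas": "0 0 0 3;0 0 0 6;0 0 0 9", "claw": 0.44}}

```text
t: 17.0
eef_pos: [0.535, -0.0527, 0.1819]
tool_rot: [0.002, 0.806, -0.592, 0.003]
contact_force: [-5.6, -7.9, 26.0]
gripper_width: 0.443
grasp_force: 37.4
```

```bash
python3 -c "from h import *;feel(-1)"
```

```text
-1 t17.00 yaw -72.7 th 93.6 ax 0.306 (T only -0.245) F [-5.6 -7.9 26. ] T [-2.14  2.12  0.62] [ 0.535  -0.0527  0.1819] w0.443 g37 q7 -2.00
```

{"method": "send_rows", "body": {"deltas": "0 0 0 3;0 0 0 6;0 0 0 9", "claw": 0.44}}

```text
t: 17.3
eef_pos: [0.5345, -0.0524, 0.1821]
tool_rot: [0.002, 0.757, -0.654, 0.003]
contact_force: [-8.4, -7.4, 28.5]
gripper_width: 0.444
grasp_force: 37.8
```

```bash
python3 - <<'E'
from h import *
feel(-1);p=bot.read_camera("wrist");cv2.imwrite("pics/w5.png",p["img"][:,:,::-1])
E
```

```text
-1 t17.30 yaw -81.7 th 83.2 ax 0.333 (T only -0.101) F [-8.4 -7.4 28.5] T [-2.05  2.54  0.67] [ 0.5345 -0.0524  0.1821] w0.444 g38 q7 -2.14
```

View pics/w5.png

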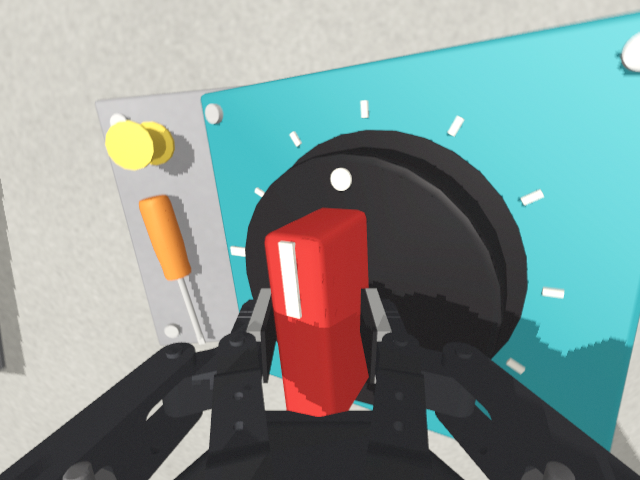

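```bash
cat > fit.py <<'E'
from h import *
import json
from scipy.optimize import least_squares
D=[json.loads(l) for l in open("log.jsonl")];D=[o for o in D if o.get("d")]
X,Y,n=frame(np.radians(14.2))
def val(o,L,b=0):
    T,F=np.array(o["torque"]),np.array(o["contact_force"])
    return n@(T+np.cross(np.array(o["eef_pos"])+[0,0,L]-C,F))
def th(o):
    w,x,y,z=o["tool_rot"];a=np.arctan2(2*(x*y+w*z),1-2*(y*y+z*z))-np.radians(194.2)
    return np.arctan2(np.sin(a)*np.cos(np.pi/6),np.cos(a))-o["d"]*np.radians(LAG)
LAG=6
t=np.array([th(o) for o in D]);d=np.array([o["d"] for o in D])
for drag in(None,.25):
  def f(p):
    dr=p[3] if drag is None else drag
    return np.array([val(o,p[0]) for o in D])-(-d*dr+p[1]*np.cos(t)+p[2]*np.sin(t))
  r=least_squares(f,[.2,0,0,.25],loss="soft_l1",f_scale=.05)
  p=r.x;J=r.jac[:, :4 if drag is None else 3];s=np.sqrt(np.diag(np.linalg.inv(J.T@J))*np.mean(r.fun**2))
  # gravity torque on knob g=A cos t+B sin t ; stable zero: g=-M sin(t-t0)
  print(drag,np.round(p,3),"sd",np.round(s,3),"M %.3f"%np.hypot(p[1],p[2]),"stable th %.1f"%np.degrees(np.arctan2(p[1],-p[2])),"rms %.3f"%np.std(r.fun))
print(np.c_[np.degrees(t),d,[val(o,p[0]) for o in D]].round(2).tolist())
E
python3 fit.py
```

```text
None [ 0.216 -0.062  0.114  0.222] sd [0.013 0.019 0.021 0.041] M 0.130 stable th -151.6 rms 0.046
0.25 [ 0.224 -0.054  0.123  0.25 ] sd [0.004 0.016 0.016] M 0.135 stable th -156.3 rms 0.047
[[-6.9, -1.0, 0.04], [-14.9, -1.0, 0.15], [-23.13, -1.0, 0.23], [-31.74, -1.0, 0.12], [-40.74, -1.0, 0.13], [-50.13, -1.0, 0.16], [-59.92, -1.0, 0.13], [-70.05, -1.0, 0.12], [-80.4, -1.0, 0.05], [-90.8, -1.0, 0.1], [-101.07, -1.0, 0.14], [-111.08, -1.0, 0.19], [-120.73, -1.0, 0.17], [-129.95, -1.0, 0.15], [-138.77, -1.0, 0.27], [-147.24, -1.0, 0.2], [-155.41, -1.0, 0.3], [-163.38, -1.0, 0.27], [-171.21, -1.0, 0.3], [180.99, -1.0, 0.31], [173.12, -1.0, 0.3], [165.16, -1.0, 0.27], [156.95, -1.0, 0.31], [148.36, -1.0, 0.39], [139.37, -1.0, 0.38], [129.95, -1.0, 0.31], [120.13, -1.0, 0.35], [109.96, -1.0, 0.48], [99.62, -1.0, 0.38], [89.22, -1.0, 0.39]]
```

The bar is at about (318,310) and the dot at (341,180), so the knob is following. The fit gives heavy side down near θ ≈ -155°. I'll sweep back the other way to cancel drag bias.

{"method": "send_rows", "body": {"deltas": "0 0 0 -5;0 0 0 -10;0 0 0 -14;0 0 0 -17;0 0 0 -20", "claw": 0.44}}

```text
t: 17.85
eef_pos: [0.5343, -0.0507, 0.1815]
tool_rot: [0.0, 0.859, -0.511, 0.001]
contact_force: [-8.5, -3.0, 28.1]
gripper_width: 0.442
grasp_force: 27.2
```

```bash
python3 -c "from h import *;feel(1)"
```

```text
1 t17.85 yaw -61.5 th 106.4 ax -0.222 (T only -0.275) F [-8.5 -3.  28.1] T [-0.68  2.46 -0.29] [ 0.5343 -0.0507  0.1815] w0.442 g27 q7 -1.86
```

{"method": "send_rows", "body": {"deltas": "0 0 0 -3;0 0 0 -6;0 0 0 -9", "claw": 0.435}}

```text
t: 18.15
eef_pos: [0.5344, -0.0505, 0.181]
tool_rot: [0.0, 0.897, -0.442, 0.001]
contact_force: [-6.2, -3.3, 22.7]
gripper_width: 0.437
grasp_force: 20.1
```

```bash
python3 -c "from h import *;feel(1)"
```

```text
1 t18.15 yaw -52.5 th 116.5 ax -0.182 (T only -0.327) F [-6.2 -3.3 22.7] T [-0.95  1.88 -0.11] [ 0.5344 -0.0505  0.181 ] w0.437 g20 q7 -1.73
```

{"method": "send_rows", "body": {"deltas": "0 0 0 -3;0 0 0 -6;0 0 0 -9", "claw": 0.43}}

```text
t: 18.45
eef_pos: [0.5345, -0.0504, 0.1805]
tool_rot: [0.001, 0.929, -0.37, 0.001]
contact_force: [-5.2, -4.6, 16.5]
gripper_width: 0.432
grasp_force: 14.8
```

```bash
python3 -c "from h import *;feel(1)"
```

```text
1 t18.45 yaw -43.5 th 126.1 ax -0.078 (T only -0.374) F [-5.2 -4.6 16.5] T [-0.97  1.46 -0.1 ] [ 0.5345 -0.0504  0.1805] w0.432 g15 q7 -1.61
```

{"method": "send_rows", "body": {"deltas": "0 0 0 -3;0 0 0 -6;0 0 0 -9", "claw": 0.42}}

```text
t: 18.75
eef_pos: [0.5347, -0.0502, 0.1801]
tool_rot: [0.001, 0.955, -0.296, 0.001]
contact_force: [-1.8, -5.4, 10.8]
gripper_width: 0.424
grasp_force: 11.0
```

```bash
python3 -c "from h import *;feel(1)"
```

```text
1 t18.75 yaw -34.5 th 135.4 ax -0.101 (T only -0.552) F [-1.8 -5.4 10.8] T [-1.15  0.69 -0.09] [ 0.5347 -0.0502  0.1801] w0.424 g11 q7 -1.48
```

{"method": "send_rows", "body": {"deltas": "0 0 0 -3;0 0 0 -6;0 0 0 -9", "claw": 0.41}}

```text
t: 19.05
eef_pos: [0.5345, -0.0498, 0.1795]
tool_rot: [0.001, 0.975, -0.22, 0.001]
contact_force: [-2.2, -3.9, 6.4]
gripper_width: 0.411
grasp_force: 8.1
```

```bash
python3 -c "from h import *;feel(1)"
```

```text
1 t19.05 yaw -25.4 th 144.3 ax -0.208 (T only -0.515) F [-2.2 -3.9  6.4] T [-0.92  0.73 -0.18] [ 0.5345 -0.0498  0.1795] w0.411 g8 q7 -1.36
```

{"method": "send_rows", "body": {"deltas": "0 0 0 -3;0 0 0 -6;0 0 0 -9", "claw": 0.4}}

```text
t: 19.35
eef_pos: [0.5343, -0.0493, 0.179]
tool_rot: [0.001, 0.99, -0.143, 0.0]
contact_force: [-1.3, -3.5, 3.3]
gripper_width: 0.403
grasp_force: 6.5
```

```bash
python3 -c "from h import *;feel(1)"
```

```text
1 t19.35 yaw -16.4 th 152.8 ax -0.206 (T only -0.498) F [-1.3 -3.5  3.3] T [-0.81  0.49 -0.19] [ 0.5343 -0.0493  0.179 ] w0.403 g7 q7 -1.24
```

{"method": "send_rows", "body": {"deltas": "0 0 0 -3;0 0 0 -6;0 0 0 -9", "claw": 0.39}}

```text
t: 19.65
eef_pos: [0.5337, -0.0489, 0.1784]
tool_rot: [0.0, 0.998, -0.065, -0.0]
contact_force: [-1.6, -3.5, 1.7]
gripper_width: 0.388
grasp_force: 4.8
```

```bash
python3 -c "from h import *;feel(1)"
```

```text
1 t19.65 yaw -7.4 th 161.0 ax -0.152 (T only -0.438) F [-1.6 -3.5  1.7] T [-0.76  0.54 -0.16] [ 0.5337 -0.0489  0.1784] w0.388 g5 q7 -1.12
```

{"method": "send_rows", "body": {"deltas": "0 0 0 -3;0 0 0 -6;0 0 0 -9", "claw": 0.37}}

```text
t: 19.95
eef_pos: [0.5331, -0.0489, 0.1781]
tool_rot: [0.0, 1.0, 0.014, -0.001]
contact_force: [-2.3, -3.4, -1.2]
gripper_width: 0.373
grasp_force: 4.4
```

```bash
python3 -c "from h import *;feel(1)"
```

```text
1 t19.95 yaw 1.6 th 169.0 ax -0.177 (T only -0.443) F [-2.3 -3.4 -1.2] T [-0.83  0.63 -0.13] [ 0.5331 -0.0489  0.1781] w0.373 g4 q7 -0.99
```

{"method": "send_rows", "body": {"deltas": "0 0 0 -3;0 0 0 -6;0 0 0 -9", "claw": 0.36}}

```text
t: 20.25
eef_pos: [0.5331, -0.0492, 0.178]
tool_rot: [0.0, 0.996, 0.092, -0.001]
contact_force: [-1.1, -4.7, -1.4]
gripper_width: 0.357
grasp_force: 4.8
```

```bash
python3 -c "from h import *;feel(1)"
```

```text
1 t20.25 yaw 10.6 th 176.8 ax -0.166 (T only -0.577) F [-1.1 -4.7 -1.4] T [-1.    0.33 -0.16] [ 0.5331 -0.0492  0.178 ] w0.357 g5 q7 -0.87
```

{"method": "send_rows", "body": {"deltas": "0 0 0 -3;0 0 0 -6;0 0 0 -9", "claw": 0.36}}

```text
t: 20.55
eef_pos: [0.5332, -0.0494, 0.178]
tool_rot: [0.001, 0.986, 0.17, -0.001]
contact_force: [-0.7, -3.7, -1.8]
gripper_width: 0.361
grasp_force: 5.5
```

```bash
python3 -c "from h import *;feel(1)"
```

```text
1 t20.55 yaw 19.5 th -175.4 ax -0.340 (T only -0.670) F [-0.7 -3.7 -1.8] T [-1.08  0.13 -0.19] [ 0.5332 -0.0494  0.178 ] w0.361 g6 q7 -0.75
```

{"method": "send_rows", "body": {"deltas": "0 0 0 -3;0 0 0 -6;0 0 0 -9", "claw": 0.365}}

```text
t: 20.85
eef_pos: [0.5332, -0.0497, 0.178]
tool_rot: [0.001, 0.969, 0.246, -0.001]
contact_force: [-0.3, -6.5, -4.9]
gripper_width: 0.364
grasp_force: 11.4
```

```bash
python3 -c "from h import *;feel(1)"; python3 fit.py
```

```text
1 t20.85 yaw 28.5 th -167.6 ax -0.303 (T only -0.898) F [-0.3 -6.5 -4.9] T [-1.15  0.22 -0.42] [ 0.5332 -0.0497  0.178 ] w0.364 g11 q7 -0.62
None [ 0.223 -0.054  0.12   0.247] sd [0.006 0.016 0.018 0.016] M 0.132 stable th -155.9 rms 0.051
0.25 [ 0.224 -0.054  0.122  0.25 ] sd [0.004 0.016 0.017] M 0.133 stable th -156.0 rms 0.052
[[-6.9, -1.0, 0.04], [-14.9, -1.0, 0.15], [-23.13, -1.0, 0.23], [-31.74, -1.0, 0.12], [-40.74, -1.0, 0.13], [-50.13, -1.0, 0.16], [-59.92, -1.0, 0.13], [-70.05, -1.0, 0.12], [-80.4, -1.0, 0.05], [-90.8, -1.0, 0.1], [-101.07, -1.0, 0.14], [-111.08, -1.0, 0.19], [-120.73, -1.0, 0.17], [-129.95, -1.0, 0.15], [-138.77, -1.0, 0.27], [-147.24, -1.0, 0.2], [-155.41, -1.0, 0.3], [-163.38, -1.0, 0.27], [-171.21, -1.0, 0.3], [180.99, -1.0, 0.31], [173.12, -1.0, 0.3], [165.16, -1.0, 0.27], [156.95, -1.0, 0.31], [148.36, -1.0, 0.39], [139.37, -1.0, 0.38], [129.95, -1.0, 0.31], [120.13, -1.0, 0.35], [109.96, -1.0, 0.48], [99.62, -1.0, 0.38], [89.22, -1.0, 0.39], [100.41, 1.0, -0.21], [110.46, 1.0, -0.16], [120.15, 1.0, -0.04], [129.44, 1.0, -0.04], [138.33, 1.0, -0.17], [146.85, 1.0, -0.17], [155.05, 1.0, -0.12], [163.01, 1.0, -0.14], [170.84, 1.0, -0.11], [-181.38, 1.0, -0.3], [-173.55, 1.0, -0.23]]
```

Drag fits at 0.247, so the model is sound. I'll extend the sweep past the bottom to tighten the estimate.

{"method": "send_rows", "body": {"deltas": "0 0 0 -3;0 0 0 -6;0 0 0 -9", "claw": 0.38}}

```text
t: 21.15
eef_pos: [0.5329, -0.0499, 0.178]
tool_rot: [0.0, 0.947, 0.321, -0.001]
contact_force: [-1.1, -6.8, 2.1]
gripper_width: 0.387
grasp_force: 22.3
```

```bash
python3 -c "from h import *;feel(1)"
```

```text
1 t21.15 yaw 37.4 th -159.6 ax -0.162 (T only -0.772) F [-1.1 -6.8  2.1] T [-0.71  0.87 -0.62] [ 0.5329 -0.0499  0.178 ] w0.387 g22 q7 -0.50
```

{"method": "send_rows", "body": {"deltas": "0 0 0 -3;0 0 0 -6;0 0 0 -9", "claw": 0.395}}

```text
t: 21.45
eef_pos: [0.5334, -0.0496, 0.1785]
tool_rot: [-0.0, 0.919, 0.394, -0.001]
contact_force: [-0.4, -5.2, 2.2]
gripper_width: 0.393
grasp_force: 28.2
```

```bash
python3 -c "from h import *;feel(1)"
```

```text
1 t21.45 yaw 46.4 th -151.4 ax -0.328 (T only -0.802) F [-0.4 -5.2  2.2] T [-0.46  0.99 -0.81] [ 0.5334 -0.0496  0.1785] w0.393 g28 q7 -0.37
```

{"method": "send_rows", "body": {"deltas": "0 0 0 -3;0 0 0 -6;0 0 0 -9", "claw": 0.405}}

```text
t: 21.75
eef_pos: [0.5339, -0.0493, 0.1793]
tool_rot: [-0.0, 0.885, 0.465, -0.0]
contact_force: [-2.9, -3.0, 13.2]
gripper_width: 0.411
grasp_force: 35.5
```

```bash
python3 -c "from h import *;feel(1)"
```

```text
1 t21.75 yaw 55.4 th -142.8 ax -0.302 (T only -0.514) F [-2.9 -3.  13.2] T [-0.01  1.75 -0.83] [ 0.5339 -0.0493  0.1793] w0.411 g36 q7 -0.24
```

{"method": "send_rows", "body": {"deltas": "0 0 0 -3;0 0 0 -6;0 0 0 -9", "claw": 0.415}}

```text
t: 22.05
eef_pos: [0.5341, -0.0488, 0.1797]
tool_rot: [-0.001, 0.846, 0.533, 0.0]
contact_force: [-2.3, -3.0, 15.4]
gripper_width: 0.416
grasp_force: 39.7
```

```bash
python3 -c "from h import *;feel(1)"
```

```text
1 t22.05 yaw 64.4 th -133.9 ax -0.183 (T only -0.415) F [-2.3 -3.  15.4] T [ 0.15  1.94 -0.84] [ 0.5341 -0.0488  0.1797] w0.416 g40 q7 -0.11
```

{"method": "send_rows", "body": {"deltas": "0 0 0 -3;0 0 0 -6;0 0 0 -9", "claw": 0.425}}

```text
t: 22.35
eef_pos: [0.5341, -0.0481, 0.1799]
tool_rot: [-0.001, 0.801, 0.598, 0.0]
contact_force: [-4.9, 0.8, 17.4]
gripper_width: 0.43
grasp_force: 41.1
```

```bash
python3 -c "from h import *;feel(1)"
```

```text
1 t22.35 yaw 73.5 th -124.5 ax -0.383 (T only -0.209) F [-4.9  0.8 17.4] T [ 0.44  2.12 -0.79] [ 0.5341 -0.0481  0.1799] w0.430 g41 q7 0.03
```

{"method": "send_rows", "body": {"deltas": "0 0 0 -3;0 0 0 -6;0 0 0 -9", "claw": 0.43}}

```text
t: 22.65
eef_pos: [0.5339, -0.0476, 0.1802]
tool_rot: [-0.002, 0.752, 0.659, 0.001]
contact_force: [-6.0, 3.5, 23.5]
gripper_width: 0.428
grasp_force: 47.7
```

```bash
python3 -c "from h import *;feel(1)"
```

```text
1 t22.65 yaw 82.5 th -114.7 ax -0.363 (T only 0.071) F [-6.   3.5 23.5] T [ 0.85  2.59 -0.76] [ 0.5339 -0.0476  0.1802] w0.428 g48 q7 0.16
```

{"method": "send_rows", "body": {"deltas": "0 0 0 -3;0 0 0 -6;0 0 0 -9", "claw": 0.435}}

```text
t: 22.95
eef_pos: [0.5336, -0.0474, 0.1804]
tool_rot: [-0.002, 0.698, 0.716, 0.001]
contact_force: [-8.4, 2.6, 25.9]
gripper_width: 0.438
grasp_force: 50.2
```

```bash
python3 -c "from h import *;feel(1)"
```

```text
1 t22.95 yaw 91.5 th -104.6 ax -0.310 (T only 0.084) F [-8.4  2.6 25.9] T [ 0.77  3.36 -0.81] [ 0.5336 -0.0474  0.1804] w0.438 g50 q7 0.29
```

{"method": "send_rows", "body": {"deltas": "0 0 0 -3;0 0 0 -6;0 0 0 -9", "claw": 0.44}}

```text
t: 23.25
eef_pos: [0.5332, -0.0475, 0.1806]
tool_rot: [-0.002, 0.639, 0.769, 0.0]
contact_force: [-9.3, 0.8, 28.3]
gripper_width: 0.439
grasp_force: 48.1
```

```bash
python3 -c "from h import *;feel(1)"
```

```text
1 t23.25 yaw 100.5 th -94.3 ax -0.309 (T only -0.057) F [-9.3  0.8 28.3] T [-0.04  3.49 -0.54] [ 0.5332 -0.0475  0.1806] w0.439 g48 q7 0.43
```

{"method": "send_rows", "body": {"deltas": "0 0 0 -3;0 0 0 -6;0 0 0 -9", "claw": 0.44}}

```text
t: 23.55
eef_pos: [0.533, -0.0479, 0.1808]
tool_rot: [-0.002, 0.577, 0.817, 0.0]
contact_force: [-10.5, 0.6, 30.3]
gripper_width: 0.445
grasp_force: 48.0
```

```bash
python3 -c "from h import *;feel(1)"
```

```text
1 t23.55 yaw 109.5 th -83.9 ax -0.230 (T only 0.030) F [-10.5   0.6  30.3] T [ 0.31  3.64 -0.65] [ 0.533  -0.0479  0.1808] w0.445 g48 q7 0.57
```

{"method": "send_rows", "body": {"deltas": "0 0 0 -3;0 0 0 -6;0 0 0 -9", "claw": 0.435}}

```text
t: 23.85
eef_pos: [0.5332, -0.0487, 0.1808]
tool_rot: [-0.002, 0.511, 0.859, 0.0]
contact_force: [-11.1, -0.8, 29.4]
gripper_width: 0.441
grasp_force: 40.7
```

```bash
python3 - <<'E'
from h import *
feel(1)
bot.read_camera("wrist")
p=bot.read_camera("top");X,Y,n=frame(np.radians(14.2))
R=cloud(p,red(p));q=R-C;z=q@n;k=(abs(z-.08)<.005)&(np.linalg.norm(q,axis=1)<.12)
t=np.c_[q@X,q@Y][k];print(k.sum(),cv2.minAreaRect(np.float32(t)) if k.sum()>5 else 0)
E
python3 fit.py
```

```text
1 t23.85 yaw 118.5 th -73.6 ax -0.370 (T only -0.209) F [-11.1  -0.8  29.4] T [-0.22  3.44 -0.6 ] [ 0.5332 -0.0487  0.1808] w0.441 g41 q7 0.71
0 0
None [ 0.22  -0.05   0.122  0.243] sd [0.006 0.017 0.016 0.015] M 0.132 stable th -157.9 rms 0.058
0.25 [ 0.222 -0.052  0.123  0.25 ] sd [0.005 0.017 0.016] M 0.134 stable th -157.1 rms 0.059
[[-6.9, -1.0, 0.03], [-14.9, -1.0, 0.15], [-23.13, -1.0, 0.22], [-31.74, -1.0, 0.11], [-40.74, -1.0, 0.12], [-50.13, -1.0, 0.15], [-59.92, -1.0, 0.12], [-70.05, -1.0, 0.11], [-80.4, -1.0, 0.05], [-90.8, -1.0, 0.1], [-101.07, -1.0, 0.14], [-111.08, -1.0, 0.19], [-120.73, -1.0, 0.17], [-129.95, -1.0, 0.15], [-138.77, -1.0, 0.27], [-147.24, -1.0, 0.2], [-155.41, -1.0, 0.29], [-163.38, -1.0, 0.27], [-171.21, -1.0, 0.29], [180.99, -1.0, 0.31], [173.12, -1.0, 0.29], [165.16, -1.0, 0.26], [156.95, -1.0, 0.3], [148.36, -1.0, 0.38], [139.37, -1.0, 0.37], [129.95, -1.0, 0.3], [120.13, -1.0, 0.34], [109.96, -1.0, 0.47], [99.62, -1.0, 0.38], [89.22, -1.0, 0.39], [100.41, 1.0, -0.21], [110.46, 1.0, -0.16], [120.15, 1.0, -0.04], [129.44, 1.0, -0.05], [138.33, 1.0, -0.17], [146.85, 1.0, -0.17], [155.05, 1.0, -0.12], [163.01, 1.0, -0.15], [170.84, 1.0, -0.12], [-181.38, 1.0, -0.3], [-173.55, 1.0, -0.23], [-165.62, 1.0, -0.09], [-157.38, 1.0, -0.27], [-148.82, 1.0, -0.28], [-139.86, 1.0, -0.16], [-130.46, 1.0, -0.41], [-120.69, 1.0, -0.42], [-110.59, 1.0, -0.36], [-100.25, 1.0, -0.34], [-89.87, 1.0, -0.27], [-79.6, 1.0, -0.39]]
```

```bash
cat >> fit.py <<'E'
print("variants")
for LAG in(3,6,9):
  t=np.array([th(o) for o in D])
  for nm,k in(("both",d!=0),("neg",d<0),("pos",d>0)):
   for bias in(0,1):
    idx=np.nonzero(k)[0]
    V0=np.array([val(o,0) for o in D]);V1=np.array([val(o,1) for o in D])-V0
    cols=[V1,-np.cos(t),-np.sin(t)]+([ -np.ones(len(t))] if bias else [])
    y=-(V0+d*.25); Amat=np.array(cols).T
    s=np.linalg.lstsq(Amat[idx],y[idx],rcond=None)[0]
    print(LAG,nm,bias,np.round(s,3),"M %.3f th %.1f"%(np.hypot(s[1],s[2]),np.degrees(np.arctan2(s[1],-s[2]))))
E
python3 fit.py | sed -n '/variants/,$p'
```

```text
variants
3 both 0 [ 0.222 -0.056  0.12 ] M 0.132 th -154.9
3 both 1 [ 0.216 -0.068  0.109 -0.023] M 0.129 th -148.1
3 neg 0 [ 0.225 -0.052  0.126] M 0.137 th -157.7
3 neg 1 [ 0.214 -0.063  0.114 -0.037] M 0.130 th -151.2
3 pos 0 [ 0.189 -0.005  0.072] M 0.073 th -176.2
3 pos 1 [0.183 0.043 0.074 0.031] M 0.086 th 149.7
6 both 0 [ 0.222 -0.057  0.12 ] M 0.133 th -154.4
6 both 1 [ 0.215 -0.07   0.108 -0.026] M 0.129 th -146.9
6 neg 0 [ 0.225 -0.058  0.124] M 0.137 th -154.7
6 neg 1 [ 0.214 -0.069  0.111 -0.037] M 0.130 th -148.2
6 pos 0 [ 0.189 -0.001  0.073] M 0.073 th -179.2
6 pos 1 [0.183 0.047 0.071 0.031] M 0.086 th 146.7
9 both 0 [ 0.222 -0.059  0.12 ] M 0.134 th -154.0
9 both 1 [ 0.214 -0.073  0.107 -0.029] M 0.129 th -145.7
9 neg 0 [ 0.225 -0.065  0.12 ] M 0.137 th -151.7
9 neg 1 [ 0.214 -0.074  0.107 -0.037] M 0.130 th -145.2
9 pos 0 [0.189 0.003 0.073] M 0.073 th 177.8
9 pos 1 [0.183 0.051 0.069 0.031] M 0.086 th 143.7
```

The heavy side is down near -150±10°. I want it tighter: another pass with looser jaws for less wedging, and θ read directly from the white dot.

```bash
cat > d.py <<'E'
from h import *
import sys,json
X,Y,n=frame(np.radians(14.2))
def dot():
    p=bot.read_camera("wrist");i=p["img"].astype(int)
    q=cloud(p,(i.min(2)>110)&(i.max(2)-i.min(2)<40))-C;z=q@n;r=np.hypot(q@X,q@Y)
    k=(abs(z-.036)<.006)&(r>.04)&(r<.069);q=q[k]
    return k.sum(),np.degrees(np.arctan2((q@Y).mean(),(q@X).mean())) if k.sum()>8 else None,r[k].mean()
def go(d):
    o=bot.get_obs();c,t,r=dot();o["d"]=d;o["dot"]=t
    open("log2.jsonl","a").write(json.dumps({k:np.asarray(o[k]).tolist() if o[k] is not None else None for k in o})+"\n")
    m=n@(np.array(o["torque"])+np.cross(np.array(o["eef_pos"])+[0,0,.22]-C,o["contact_force"]))
    print(c,"dot",t,r,"ax %.3f"%m,np.round(o["contact_force"],1),"g%.0f"%o["grasp_force"])
go(int(sys.argv[1]))
E
python3 d.py 0
```

```text
434 dot -78.38331325766775 0.05853577846379093 ax -0.137 [-11.3  -0.4  28.8] g40
```

{"method": "send_rows", "body": {"deltas": "0 0 0 0;0 0 0 6;0 0 0 12;0 0 0 16;0 0 0 20", "claw": 0.47}}

```text
t: 24.5
eef_pos: [0.5332, -0.0503, 0.1794]
tool_rot: [-0.0, 0.654, 0.756, -0.001]
contact_force: [-7.1, -3.5, 12.9]
gripper_width: 0.469
grasp_force: 10.9
```

```bash
python3 d.py -1
```

```text
416 dot -95.68292467149867 0.05868758926975929 ax 0.045 [-7.1 -3.5 12.9] g11
```

{"method": "send_rows", "body": {"deltas": "0 0 0 3;0 0 0 6;0 0 0 9"}}

```text
t: 24.85
eef_pos: [0.5332, -0.0496, 0.1791]
tool_rot: [-0.0, 0.711, 0.703, -0.001]
contact_force: [-5.8, -2.4, 10.9]
gripper_width: 0.469
grasp_force: 8.9
```

```bash
python3 d.py -1
```

```text
390 dot -104.96883423646085 0.05879814170992463 ax 0.077 [-5.8 -2.4 10.9] g9
```

{"method": "send_rows", "body": {"deltas": "0 0 0 3;0 0 0 6;0 0 0 9"}}

```text
t: 25.2
eef_pos: [0.5334, -0.0488, 0.1788]
tool_rot: [-0.0, 0.764, 0.645, -0.001]
contact_force: [-2.9, -1.1, 5.2]
gripper_width: 0.473
grasp_force: 6.5
```

```bash
python3 d.py -1
```

```text
371 dot -112.11277922926247 0.05880050519923582 ax 0.088 [-2.9 -1.1  5.2] g6
```

The dot reading works and the forces are far smaller. Continuing.

{"method": "send_rows", "body": {"deltas": "0 0 0 3;0 0 0 6;0 0 0 9", "claw": 0.46}}

```text
t: 25.55
eef_pos: [0.5341, -0.0482, 0.1789]
tool_rot: [-0.0, 0.812, 0.584, -0.0]
contact_force: [-2.3, -0.8, 4.8]
gripper_width: 0.458
grasp_force: 6.3
```

```bash
python3 d.py -1
```

```text
350 dot -119.78726108799741 0.05885536451726653 ax 0.143 [-2.3 -0.8  4.8] g6
```

{"method": "send_rows", "body": {"deltas": "0 0 0 3;0 0 0 6;0 0 0 9", "claw": 0.45}}

```text
t: 25.9
eef_pos: [0.5349, -0.0477, 0.1791]
tool_rot: [0.0, 0.855, 0.518, 0.001]
contact_force: [1.7, 0.3, 4.5]
gripper_width: 0.453
grasp_force: 5.9
```

```bash
python3 d.py -1
```

```text
340 dot -127.55138882162827 0.058968217832447094 ax 0.169 [1.7 0.3 4.5] g6
```

{"method": "send_rows", "body": {"deltas": "0 0 0 3;0 0 0 6;0 0 0 9", "claw": 0.43}}

```text
t: 26.25
eef_pos: [0.5357, -0.0477, 0.1792]
tool_rot: [0.0, 0.893, 0.45, 0.001]
contact_force: [2.7, 1.0, 5.1]
gripper_width: 0.433
grasp_force: 6.7
```

```bash
python3 d.py -1
```

```text
327 dot -136.91799513311688 0.05890330136236887 ax 0.043 [2.7 1.  5.1] g7
```

{"method": "send_rows", "body": {"deltas": "0 0 0 3;0 0 0 6;0 0 0 9", "claw": 0.41}}

```text
t: 26.6
eef_pos: [0.5363, -0.0479, 0.1794]
tool_rot: [0.001, 0.925, 0.379, 0.002]
contact_force: [4.6, -0.5, 3.6]
gripper_width: 0.409
grasp_force: 6.9
```

```bash
python3 d.py -1
```

```text
310 dot -145.62718108286708 0.05903883126427099 ax 0.168 [ 4.6 -0.5  3.6] g7
```

{"method": "send_rows", "body": {"deltas": "0 0 0 3;0 0 0 6;0 0 0 9", "claw": 0.4}}

```text
t: 26.95
eef_pos: [0.5367, -0.0483, 0.1794]
tool_rot: [0.001, 0.952, 0.305, 0.002]
contact_force: [5.9, -2.9, 3.4]
gripper_width: 0.4
grasp_force: 6.5
```

```bash
python3 d.py -1
```

```text
292 dot -152.96832621891755 0.05933054974315021 ax 0.290 [ 5.9 -2.9  3.4] g7
```

{"method": "send_rows", "body": {"deltas": "0 0 0 3;0 0 0 6;0 0 0 9"}}

```text
t: 27.3
eef_pos: [0.5369, -0.0485, 0.1795]
tool_rot: [0.001, 0.973, 0.23, 0.002]
contact_force: [7.3, -2.5, 3.4]
gripper_width: 0.4
grasp_force: 6.3
```

```bash
python3 d.py -1
```

```text
254 dot -157.51146774952818 0.05960996294161381 ax 0.228 [ 7.3 -2.5  3.4] g6
```

{"method": "send_rows", "body": {"deltas": "0 0 0 3;0 0 0 6;0 0 0 9"}}

```text
t: 27.65
eef_pos: [0.5368, -0.0489, 0.1794]
tool_rot: [0.001, 0.988, 0.153, 0.002]
contact_force: [7.1, -3.7, 3.4]
gripper_width: 0.398
grasp_force: 6.3
```

```bash
python3 d.py -1
```

```text
220 dot -163.4812838061202 0.060040985801570974 ax 0.226 [ 7.1 -3.7  3.4] g6
```

{"method": "send_rows", "body": {"deltas": "0 0 0 3;0 0 0 6;0 0 0 9"}}

```text
t: 28.0
eef_pos: [0.5363, -0.0492, 0.1792]
tool_rot: [0.001, 0.997, 0.074, 0.002]
contact_force: [6.4, -4.6, 1.7]
gripper_width: 0.403
grasp_force: 6.2
```

```bash
python3 d.py -1
```

```text
185 dot -169.7731620708919 0.060522460372942496 ax 0.301 [ 6.4 -4.6  1.7] g6
```

{"method": "send_rows", "body": {"deltas": "0 0 0 3;0 0 0 6;0 0 0 9"}}

```text
t: 28.35
eef_pos: [0.5356, -0.0494, 0.179]
tool_rot: [0.001, 1.0, -0.004, 0.001]
contact_force: [4.0, -5.3, 0.4]
gripper_width: 0.402
grasp_force: 7.0
```

```bash
python3 d.py -1
```

```text
160 dot -176.20378277554738 0.06090667768571266 ax 0.303 [ 4.  -5.3  0.4] g7
```

{"method": "send_rows", "body": {"deltas": "0 0 0 3;0 0 0 6;0 0 0 9", "claw": 0.42}}

```text
t: 28.7
eef_pos: [0.5356, -0.0493, 0.1789]
tool_rot: [0.001, 0.997, -0.082, 0.002]
contact_force: [5.2, -4.8, 2.0]
gripper_width: 0.419
grasp_force: 10.7
```

```bash
python3 d.py -1
```

```text
147 dot 178.8932862463711 0.06099938847094633 ax 0.362 [ 5.2 -4.8  2. ] g11
```

{"method": "send_rows", "body": {"deltas": "0 0 0 3;0 0 0 6;0 0 0 9", "claw": 0.44}}

```text
t: 29.05
eef_pos: [0.5358, -0.0496, 0.1791]
tool_rot: [0.001, 0.987, -0.16, 0.002]
contact_force: [4.2, -5.4, 3.7]
gripper_width: 0.444
grasp_force: 15.5
```

```bash
python3 d.py -1
```

```text
177 dot 172.82286060913717 0.05993780912023667 ax 0.345 [ 4.2 -5.4  3.7] g16
```

{"method": "send_rows", "body": {"deltas": "0 0 0 3;0 0 0 6;0 0 0 9", "claw": 0.45}}

```text
t: 29.4
eef_pos: [0.5359, -0.05, 0.1795]
tool_rot: [0.002, 0.972, -0.237, 0.002]
contact_force: [3.5, -5.7, 7.9]
gripper_width: 0.45
grasp_force: 19.0
```

```bash
python3 d.py -1
```

```text
247 dot 162.20920101086296 0.0590726069083307 ax 0.350 [ 3.5 -5.7  7.9] g19
```

{"method": "send_rows", "body": {"deltas": "0 0 0 3;0 0 0 6;0 0 0 9", "claw": 0.46}}

```text
t: 29.75
eef_pos: [0.536, -0.0506, 0.1798]
tool_rot: [0.002, 0.95, -0.313, 0.003]
contact_force: [3.6, -6.4, 10.3]
gripper_width: 0.462
grasp_force: 19.4
```

```bash
python3 d.py -1
```

```text
300 dot 151.90667859270803 0.058369000628797164 ax 0.307 [ 3.6 -6.4 10.3] g19
```

{"method": "send_rows", "body": {"deltas": "0 0 0 3;0 0 0 6;0 0 0 9", "claw": 0.47}}

```text
t: 30.1
eef_pos: [0.5359, -0.0512, 0.18]
tool_rot: [0.002, 0.922, -0.386, 0.003]
contact_force: [2.5, -8.8, 10.6]
gripper_width: 0.47
grasp_force: 18.0
```

```bash
python3 d.py -1
```

```text
311 dot 140.68010343900886 0.058437617868840726 ax 0.426 [ 2.5 -8.8 10.6] g18
```

{"method": "send_rows", "body": {"deltas": "0 0 0 3;0 0 0 6;0 0 0 9"}}

```text
t: 30.45
eef_pos: [0.5354, -0.0517, 0.1802]
tool_rot: [0.002, 0.889, -0.458, 0.003]
contact_force: [1.0, -8.9, 11.3]
gripper_width: 0.472
grasp_force: 21.7
```

```bash
python3 d.py -1
```

```text
329 dot 128.41077456166784 0.05828223546457468 ax 0.319 [ 1.  -8.9 11.3] g22
```

{"method": "send_rows", "body": {"deltas": "0 0 0 3;0 0 0 6;0 0 0 9"}}

```text
t: 30.8
eef_pos: [0.535, -0.052, 0.1804]
tool_rot: [0.002, 0.85, -0.527, 0.003]
contact_force: [-1.6, -10.3, 15.1]
gripper_width: 0.472
grasp_force: 21.4
```

```bash
python3 d.py -1
```

```text
355 dot 115.95978587251683 0.05814576093803217 ax 0.462 [ -1.6 -10.3  15.1] g21
```

```bash
cat > f2.py <<'E'
from h import *
import json
X,Y,n=frame(np.radians(14.2))
def ld(f): return [json.loads(l) for l in open(f)]
S1=[o for o in ld("log.jsonl") if o.get("d")];S2=[o for o in ld("log2.jsonl") if o["d"] and o["dot"]]
def th(o):
    if o.get("dot"): return np.radians(o["dot"])
    w,x,y,z=o["tool_rot"];a=np.arctan2(2*(x*y+w*z),1-2*(y*y+z*z))-np.radians(194.2)
    return np.arctan2(np.sin(a)*np.cos(np.pi/6),np.cos(a))-o["d"]*np.radians(5)
def run(D,bias,ls):
    rows=[];y=[]
    for o in D:
        T,F,r=np.array(o["torque"]),np.array(o["contact_force"]),np.array(o["eef_pos"])-C
        t=th(o);row=[n@np.cross([0,0,1],F),-np.cos(t),-np.sin(t),o["d"],-1,-n@np.cross(X,F),-n@np.cross(Y,F)]
        rows.append(row);y.append(-(n@(T+np.cross(r,F))))
    A=np.array(rows)/.05;b=np.array(y)/.05
    P=np.diag([0,0,0,1/.01,1/bias,1/ls,1/ls]);pb=np.array([0,0,0,.25/.01,0,0,0])
    M=np.vstack([A,P]);v=np.r_[b,pb];s=np.linalg.lstsq(M,v,rcond=None)[0];cov=np.linalg.inv(M.T@M)
    g=np.array([-s[2],s[1]]);m=np.hypot(*g);J=np.zeros(7);J[1]=-s[2]/m**2;J[2]=s[1]/m**2
    return np.round(s,4),"M %.3f th %.1f +- %.1f rms %.3f"%(m,np.degrees(np.arctan2(s[1],-s[2])),np.degrees(np.sqrt(J@cov@J)),np.std(A[:,:]@s-b)*.05)
for nm,D in(("s1",S1),("s2",S2),("all",S1+S2)):
  for bias,ls in((1e-4,1e-5),(.02,1e-5),(1e-4,.003),(.02,.003)): print(nm,bias,ls,*run(D,bias,ls))
E
python3 f2.py
```

```text
s1 0.0001 1e-05 [ 0.2204 -0.0538  0.119   0.2437 -0.      0.      0.    ] M 0.131 th -155.7 +- 4.9 rms 0.058
s1 0.02 1e-05 [ 0.2149 -0.0624  0.1098  0.2417 -0.019   0.     -0.    ] M 0.126 th -150.4 +- 6.1 rms 0.057
s1 0.0001 0.003 [ 0.2197 -0.0544  0.1167  0.2433 -0.      0.      0.0003] M 0.129 th -155.0 +- 5.1 rms 0.058
s1 0.02 0.003 [ 0.2145 -0.0636  0.1105  0.2418 -0.0232  0.     -0.0004] M 0.127 th -150.1 +- 6.1 rms 0.056
s2 0.0001 1e-05 [ 0.2174 -0.0448  0.1738  0.2468 -0.      0.      0.    ] M 0.179 th -165.5 +- 11.8 rms 0.049
s2 0.02 1e-05 [ 0.2141 -0.0478  0.1646  0.247  -0.012  -0.      0.    ] M 0.171 th -163.8 +- 12.4 rms 0.048
s2 0.0001 0.003 [ 0.2012  0.007   0.142   0.2479 -0.      0.      0.0032] M 0.142 th 177.2 +- 23.7 rms 0.045
s2 0.02 0.003 [ 0.1998  0.0026  0.1374  0.248  -0.0079 -0.      0.0031] M 0.137 th 178.9 +- 24.6 rms 0.045
all 0.0001 1e-05 [ 0.2173 -0.0476  0.1303  0.2393 -0.     -0.      0.    ] M 0.139 th -159.9 +- 3.9 rms 0.057
all 0.02 1e-05 [ 0.2097 -0.0604  0.1153  0.2369 -0.0275  0.     -0.    ] M 0.130 th -152.3 +- 5.3 rms 0.055
all 0.0001 0.003 [ 0.2163 -0.0474  0.1276  0.2384 -0.     -0.      0.0004] M 0.136 th -159.6 +- 4.0 rms 0.057
all 0.02 0.003 [ 0.2094 -0.0635  0.1155  0.2376 -0.0338 -0.     -0.0006] M 0.132 th -151.2 +- 5.4 rms 0.055
```

{"method": "send_rows", "body": {"deltas": "0 0 0 -6;0 0 0 -12;0 0 0 -17;0 0 0 -20;0 0 0 -23"}}

```text
t: 31.35
eef_pos: [0.5324, -0.0485, 0.178]
tool_rot: [0.0, 0.939, -0.345, -0.002]
contact_force: [-4.4, -0.9, 4.2]
gripper_width: 0.468
grasp_force: 4.6
```

```bash
python3 d.py 1
```

```text
366 dot 123.09679638025933 0.05830113300699855 ax -0.128 [-4.4 -0.9  4.2] g5
```

{"method": "send_rows", "body": {"deltas": "0 0 0 -3;0 0 0 -6;0 0 0 -9"}}

```text
t: 31.7
eef_pos: [0.5324, -0.0482, 0.1775]
tool_rot: [0.0, 0.963, -0.271, -0.002]
contact_force: [-4.7, -1.0, 1.7]
gripper_width: 0.471
grasp_force: 3.6
```

```bash
python3 d.py 1
```

```text
357 dot 129.59915223832002 0.05840807411306115 ax -0.254 [-4.7 -1.   1.7] g4
```

{"method": "send_rows", "body": {"deltas": "0 0 0 -3;0 0 0 -6;0 0 0 -9"}}

```text
t: 32.05
eef_pos: [0.5329, -0.0482, 0.1776]
tool_rot: [0.0, 0.981, -0.195, -0.001]
contact_force: [-4.2, -2.6, 1.0]
gripper_width: 0.471
grasp_force: 3.4
```

```bash
python3 d.py 1
```

```text
347 dot 135.42074834480283 0.058466759165428116 ax -0.147 [-4.2 -2.6  1. ] g3
```

{"method": "send_rows", "body": {"deltas": "0 0 0 -3;0 0 0 -6;0 0 0 -9", "claw": 0.44}}

```text
t: 32.4
eef_pos: [0.5332, -0.0484, 0.1777]
tool_rot: [0.0, 0.993, -0.118, -0.001]
contact_force: [-2.3, -2.9, -0.1]
gripper_width: 0.444
grasp_force: 3.8
```

```bash
python3 d.py 1
```

```text
325 dot 145.62975505608043 0.0585101967208645 ax -0.112 [-2.3 -2.9 -0.1] g4
```

{"method": "send_rows", "body": {"deltas": "0 0 0 -3;0 0 0 -6;0 0 0 -9", "claw": 0.42}}

```text
t: 32.75
eef_pos: [0.5335, -0.0485, 0.1778]
tool_rot: [0.0, 0.999, -0.04, -0.001]
contact_force: [-1.9, -4.1, 0.5]
gripper_width: 0.421
grasp_force: 4.0
```

```bash
python3 d.py 1
```

```text
273 dot 153.10466834226165 0.0593735130270088 ax -0.117 [-1.9 -4.1  0.5] g4
```

{"method": "send_rows", "body": {"deltas": "0 0 0 -3;0 0 0 -6;0 0 0 -9", "claw": 0.4}}

```text
t: 33.1
eef_pos: [0.5335, -0.0487, 0.1778]
tool_rot: [0.001, 0.999, 0.039, -0.001]
contact_force: [-3.6, -5.4, -2.5]
gripper_width: 0.404
grasp_force: 4.2
```

```bash
python3 d.py 1
```

```text
224 dot 160.62697969888143 0.05998266584778313 ax -0.104 [-3.6 -5.4 -2.5] g4
```

{"method": "send_rows", "body": {"deltas": "0 0 0 -3;0 0 0 -6;0 0 0 -9", "claw": 0.4}}

```text
t: 33.45
eef_pos: [0.5335, -0.0489, 0.1778]
tool_rot: [0.001, 0.993, 0.117, -0.001]
contact_force: [-2.8, -5.6, -1.6]
gripper_width: 0.4
grasp_force: 4.4
```

```bash
python3 d.py 1
```

```text
193 dot 166.12490722667678 0.06040222251438735 ax -0.227 [-2.8 -5.6 -1.6] g4
```

{"method": "send_rows", "body": {"deltas": "0 0 0 -3;0 0 0 -6;0 0 0 -9", "claw": 0.39}}

```text
t: 33.8
eef_pos: [0.5337, -0.0492, 0.1778]
tool_rot: [0.001, 0.981, 0.194, -0.001]
contact_force: [-1.8, -5.6, -3.0]
gripper_width: 0.39
grasp_force: 5.2
```

```bash
python3 d.py 1
```

```text
172 dot 173.04892057582623 0.06070260799462866 ax -0.308 [-1.8 -5.6 -3. ] g5
```

{"method": "send_rows", "body": {"deltas": "0 0 0 -3;0 0 0 -6;0 0 0 -9", "claw": 0.39}}

```text
t: 34.15
eef_pos: [0.5338, -0.0496, 0.1778]
tool_rot: [0.001, 0.963, 0.27, -0.001]
contact_force: [0.1, -8.5, -3.1]
gripper_width: 0.39
grasp_force: 8.6
```

```bash
python3 d.py 1
```

```text
161 dot 179.56996951706333 0.060937691242452685 ax -0.123 [ 0.1 -8.5 -3.1] g9
```

{"method": "send_rows", "body": {"deltas": "0 0 0 -3;0 0 0 -6;0 0 0 -9", "claw": 0.4}}

```text
t: 34.5
eef_pos: [0.5335, -0.0496, 0.1777]
tool_rot: [0.001, 0.939, 0.344, -0.001]
contact_force: [-0.7, -8.0, -2.0]
gripper_width: 0.398
grasp_force: 18.6
```

```bash
python3 d.py 1
```

```text
177 dot -171.92499702586562 0.06065445625033121 ax -0.169 [-0.7 -8.  -2. ] g19
```

{"method": "send_rows", "body": {"deltas": "0 0 0 -3;0 0 0 -6;0 0 0 -9", "claw": 0.41}}

```text
t: 34.85
eef_pos: [0.5339, -0.0493, 0.1784]
tool_rot: [0.0, 0.909, 0.417, -0.001]
contact_force: [-1.3, -5.6, 4.7]
gripper_width: 0.414
grasp_force: 25.6
```

```bash
python3 d.py 1
```

```text
238 dot -162.21397010415583 0.05977568526253682 ax -0.304 [-1.3 -5.6  4.7] g26
```

{"method": "send_rows", "body": {"deltas": "0 0 0 -3;0 0 0 -6;0 0 0 -9", "claw": 0.42}}

```text
t: 35.2
eef_pos: [0.5342, -0.0488, 0.1789]
tool_rot: [-0.0, 0.873, 0.487, -0.0]
contact_force: [-2.5, -4.6, 8.1]
gripper_width: 0.419
grasp_force: 29.4
```

```bash
python3 d.py 1
```

```text
304 dot -151.0440136122052 0.0588109512950673 ax -0.266 [-2.5 -4.6  8.1] g29
```

{"method": "send_rows", "body": {"deltas": "0 0 0 -3;0 0 0 -6;0 0 0 -9", "claw": 0.44}}

```text
t: 35.55
eef_pos: [0.5346, -0.0478, 0.179]
tool_rot: [-0.001, 0.832, 0.554, 0.0]
contact_force: [-3.4, -1.5, 10.4]
gripper_width: 0.444
grasp_force: 22.2
```

```bash
python3 d.py 1
```

```text
314 dot -140.80628496059452 0.05886070087362413 ax -0.341 [-3.4 -1.5 10.4] g22
```

{"method": "send_rows", "body": {"deltas": "0 0 0 -3;0 0 0 -6;0 0 0 -9", "claw": 0.46}}

```text
t: 35.9
eef_pos: [0.5346, -0.0468, 0.1791]
tool_rot: [-0.001, 0.786, 0.618, 0.001]
contact_force: [-4.7, 0.9, 12.0]
gripper_width: 0.461
grasp_force: 17.2
```

```bash
python3 d.py 1
```

```text
325 dot -131.592385361604 0.058822647807773874 ax -0.335 [-4.7  0.9 12. ] g17
```

{"method": "send_rows", "body": {"deltas": "0 0 0 -3;0 0 0 -6;0 0 0 -9", "claw": 0.47}}

```text
t: 36.25
eef_pos: [0.5342, -0.046, 0.1792]
tool_rot: [-0.002, 0.735, 0.678, 0.001]
contact_force: [-7.7, 1.7, 14.7]
gripper_width: 0.47
grasp_force: 17.0
```

```bash
python3 d.py 1
```

```text
335 dot -121.51381383763214 0.058692568043758594 ax -0.320 [-7.7  1.7 14.7] g17
```

{"method": "send_rows", "body": {"deltas": "0 0 0 -3;0 0 0 -6;0 0 0 -9", "claw": 0.47}}

```text
t: 36.6
eef_pos: [0.5335, -0.0458, 0.1794]
tool_rot: [-0.003, 0.679, 0.734, 0.001]
contact_force: [-10.1, 4.2, 20.5]
gripper_width: 0.473
grasp_force: 21.2
```

```bash
python3 d.py 1; python3 f2.py
```

```text
354 dot -110.2186788052613 0.05870408398226289 ax -0.398 [-10.1   4.2  20.5] g21
s1 0.0001 1e-05 [ 0.2204 -0.0538  0.119   0.2437 -0.      0.      0.    ] M 0.131 th -155.7 +- 4.9 rms 0.058
s1 0.02 1e-05 [ 0.2149 -0.0624  0.1098  0.2417 -0.019   0.     -0.    ] M 0.126 th -150.4 +- 6.1 rms 0.057
s1 0.0001 0.003 [ 0.2197 -0.0544  0.1167  0.2433 -0.      0.      0.0003] M 0.129 th -155.0 +- 5.1 rms 0.058
s1 0.02 0.003 [ 0.2145 -0.0636  0.1105  0.2418 -0.0232  0.     -0.0004] M 0.127 th -150.1 +- 6.1 rms 0.056
s2 0.0001 1e-05 [ 0.205  -0.0021  0.1332  0.245  -0.      0.      0.    ] M 0.133 th -179.1 +- 8.6 rms 0.053
s2 0.02 1e-05 [ 0.2056 -0.0225  0.131   0.2455 -0.016   0.      0.    ] M 0.133 th -170.2 +- 12.2 rms 0.052
s2 0.0001 0.003 [ 0.2057 -0.0076  0.1306  0.2439 -0.      0.      0.0013] M 0.131 th -176.7 +- 8.9 rms 0.053
s2 0.02 0.003 [ 0.2059 -0.0203  0.1298  0.2446 -0.0112  0.      0.0009] M 0.131 th -171.1 +- 12.4 rms 0.052
all 0.0001 1e-05 [ 0.2169 -0.04    0.1298  0.2427 -0.      0.      0.    ] M 0.136 th -162.9 +- 3.7 rms 0.058
all 0.02 1e-05 [ 0.2098 -0.0571  0.1148  0.2403 -0.03    0.     -0.    ] M 0.128 th -153.6 +- 5.0 rms 0.056
all 0.0001 0.003 [ 0.2157 -0.0404  0.1258  0.2417 -0.     -0.      0.0006] M 0.132 th -162.2 +- 3.8 rms 0.058
all 0.02 0.003 [ 0.2093 -0.0608  0.1153  0.2408 -0.0372 -0.     -0.0006] M 0.130 th -152.2 +- 5.1 rms 0.055
```

The estimates agree to about ±10°. A loose sweep over the upper half in both directions will make bias and angle separable.

{"method": "send_rows", "body": {"deltas": "0 0 0 -4;0 0 0 -8;0 0 0 -12", "claw": 0.475}}

```text
t: 36.95
eef_pos: [0.5327, -0.046, 0.1794]
tool_rot: [-0.003, 0.599, 0.801, 0.0]
contact_force: [-12.7, 5.1, 22.2]
gripper_width: 0.473
grasp_force: 22.2
```

```bash
python3 d.py 1
```

```text
383 dot -97.09722235735804 0.05863796610425323 ax -0.491 [-12.7   5.1  22.2] g22
```

{"method": "send_rows", "body": {"deltas": "0 0 0 -4;0 0 0 -8;0 0 0 -12"}}

```text
t: 37.3
eef_pos: [0.5324, -0.0469, 0.1794]
tool_rot: [-0.003, 0.512, 0.859, 0.0]
contact_force: [-12.7, 2.3, 22.7]
gripper_width: 0.478
grasp_force: 22.3
```

```bash
python3 d.py 1
```

```text
424 dot -85.07580405041769 0.05864336011766099 ax -0.404 [-12.7   2.3  22.7] g22
```

{"method": "send_rows", "body": {"deltas": "0 0 0 -4;0 0 0 -8;0 0 0 -12"}}

```text
t: 37.65
eef_pos: [0.5326, -0.0477, 0.1791]
tool_rot: [-0.003, 0.42, 0.908, 0.0]
contact_force: [-9.8, -1.8, 17.4]
gripper_width: 0.475
grasp_force: 17.2
```

```bash
python3 d.py 1
```

```text
447 dot -72.48462321606381 0.05842564623434237 ax -0.351 [-9.8 -1.8 17.4] g17
```

{"method": "send_rows", "body": {"deltas": "0 0 0 -4;0 0 0 -8;0 0 0 -12", "claw": 0.46}}

```text
t: 38.0
eef_pos: [0.5328, -0.0482, 0.1789]
tool_rot: [-0.002, 0.323, 0.947, -0.0]
contact_force: [-5.9, -4.0, 12.8]
gripper_width: 0.462
grasp_force: 15.1
```

```bash
python3 d.py 1
```

```text
482 dot -59.863512630096736 0.05831546145346181 ax -0.392 [-5.9 -4.  12.8] g15
```

{"method": "send_rows", "body": {"deltas": "0 0 0 -4;0 0 0 -8;0 0 0 -12", "claw": 0.45}}

```text
t: 38.35
eef_pos: [0.5333, -0.0484, 0.1786]
tool_rot: [-0.002, 0.222, 0.975, -0.0]
contact_force: [-4.8, -3.9, 7.2]
gripper_width: 0.454
grasp_force: 12.0
```

```bash
python3 d.py 1
```

```text
515 dot -49.483217430761854 0.05836532209131618 ax -0.254 [-4.8 -3.9  7.2] g12
```

{"method": "send_rows", "body": {"deltas": "0 0 0 -4;0 0 0 -8;0 0 0 -12", "claw": 0.43}}

```text
t: 38.7
eef_pos: [0.5334, -0.0485, 0.1782]
tool_rot: [-0.001, 0.119, 0.993, -0.0]
contact_force: [-5.5, -2.8, 2.5]
gripper_width: 0.43
grasp_force: 10.6
```

```bash
python3 d.py 1
```

```text
555 dot -38.702480000514775 0.05848048732794801 ax -0.402 [-5.5 -2.8  2.5] g11
```

{"method": "send_rows", "body": {"deltas": "0 0 0 -4;0 0 0 -8;0 0 0 -12", "claw": 0.41}}

```text
t: 39.05
eef_pos: [0.5336, -0.0486, 0.1779]
tool_rot: [-0.001, 0.014, 1.0, -0.0]
contact_force: [-3.2, -3.9, 2.9]
gripper_width: 0.413
grasp_force: 9.4
```

```bash
python3 d.py 1
```

```text
573 dot -26.264048670196818 0.058215166058016535 ax -0.390 [-3.2 -3.9  2.9] g9
```

{"method": "send_rows", "body": {"deltas": "0 0 0 -4;0 0 0 -8;0 0 0 -12", "claw": 0.4}}

```text
t: 39.4
eef_pos: [0.5329, -0.0488, 0.1773]
tool_rot: [-0.002, -0.09, 0.996, -0.0]
contact_force: [-3.3, -4.6, -1.9]
gripper_width: 0.399
grasp_force: 7.9
```

```bash
python3 d.py 1
```

```text
578 dot -16.98898488309435 0.058068713511760184 ax -0.440 [-3.3 -4.6 -1.9] g8
```

{"method": "send_rows", "body": {"deltas": "0 0 0 -4;0 0 0 -8;0 0 0 -12"}}

```text
t: 39.75
eef_pos: [0.5334, -0.0492, 0.1774]
tool_rot: [-0.002, -0.193, 0.981, -0.0]
contact_force: [-2.3, -6.0, -1.2]
gripper_width: 0.405
grasp_force: 7.9
```

```bash
python3 d.py 1
```

```text
589 dot -9.193305921826116 0.05799331132988501 ax -0.364 [-2.3 -6.  -1.2] g8
```

{"method": "send_rows", "body": {"deltas": "0 0 0 -4;0 0 0 -8;0 0 0 -12"}}

```text
t: 40.1
eef_pos: [0.5335, -0.0496, 0.1774]
tool_rot: [-0.001, -0.295, 0.956, -0.0]
contact_force: [-0.6, -7.5, -4.7]
gripper_width: 0.404
grasp_force: 12.6
```

```bash
python3 d.py 1; python3 f2.py | grep -v s1; python3 -c "
from station import bot;print(bot.get_obs()['q'][6])"
```

```text
615 dot 0.5194176022418792 0.05806775933095813 ax -0.260 [-0.6 -7.5 -4.7] g13
s2 0.0001 1e-05 [ 0.2148 -0.0328  0.1496  0.252  -0.     -0.      0.    ] M 0.153 th -167.6 +- 4.1 rms 0.058
s2 0.02 1e-05 [ 0.2083 -0.0467  0.1268  0.2467 -0.0285  0.     -0.    ] M 0.135 th -159.8 +- 6.0 rms 0.055
s2 0.0001 0.003 [ 0.2146 -0.0353  0.1414  0.2494 -0.     -0.      0.0012] M 0.146 th -166.0 +- 4.6 rms 0.058
s2 0.02 0.003 [ 2.081e-01 -4.680e-02  1.271e-01  2.468e-01 -2.940e-02 -0.000e+00
 -2.000e-04] M 0.135 th -159.8 +- 5.9 rms 0.055
all 0.0001 1e-05 [ 0.2179 -0.0446  0.1334  0.2459 -0.     -0.      0.    ] M 0.141 th -161.5 +- 3.1 rms 0.059
all 0.02 1e-05 [ 0.2087 -0.0598  0.1119  0.2401 -0.034   0.     -0.    ] M 0.127 th -151.9 +- 4.5 rms 0.056
all 0.0001 0.003 [ 0.2168 -0.0456  0.128   0.2446 -0.      0.      0.0008] M 0.136 th -160.4 +- 3.3 rms 0.059
all 0.02 0.003 [ 0.2077 -0.0623  0.1124  0.24   -0.0417 -0.     -0.0007] M 0.128 th -151.0 +- 4.5 rms 0.056
2.220069299339308
```

Converged at θ ≈ -158°±5°. Turning there with loose jaws; then I'll grip.

{"method": "send_rows", "body": {"deltas": "0 0 0 7;0 0 0 14;0 0 0 21;0 0 0 28;0 0 0 35", "claw": 0.45}}

```text
t: 40.65
eef_pos: [0.5354, -0.0467, 0.1783]
tool_rot: [0.001, 0.008, 1.0, 0.001]
contact_force: [4.8, -4.7, -2.6]
gripper_width: 0.447
grasp_force: 3.1
```

```bash
python3 d.py -1
```

```text
677 dot 0.8869600452384186 0.05777464947055034 ax 0.152 [ 4.8 -4.7 -2.6] g3
```

{"method": "send_rows", "body": {"deltas": "0 0 0 7;0 0 0 14;0 0 0 21;0 0 0 28;0 0 0 35", "claw": 0.475}}

```text
t: 41.2
eef_pos: [0.5372, -0.0504, 0.1801]
tool_rot: [0.003, 0.308, 0.951, -0.001]
contact_force: [1.7, -10.7, 11.2]
gripper_width: 0.477
grasp_force: 13.1
```

```bash
python3 d.py -1
```

```text
602 dot -27.29736014290148 0.05811227415533369 ax 0.254 [  1.7 -10.7  11.2] g13
```

{"method": "send_rows", "body": {"deltas": "0 0 0 7;0 0 0 14;0 0 0 21;0 0 0 28;0 0 0 35"}}

```text
t: 41.75
eef_pos: [0.5341, -0.0515, 0.1796]
tool_rot: [0.001, 0.581, 0.814, -0.001]
contact_force: [-7.4, -8.8, 12.8]
gripper_width: 0.477
grasp_force: 9.3
```

```bash
python3 d.py -1
```

```text
468 dot -80.69301296490573 0.058586201603402735 ax 0.067 [-7.4 -8.8 12.8] g9
```

{"method": "send_rows", "body": {"deltas": "0 0 0 7;0 0 0 14;0 0 0 21;0 0 0 28;0 0 0 35", "claw": 0.45}}

```text
t: 42.3
eef_pos: [0.534, -0.0479, 0.1791]
tool_rot: [-0.001, 0.798, 0.603, -0.0]
contact_force: [-3.5, -1.2, 9.8]
gripper_width: 0.452
grasp_force: 9.5
```

```bash
python3 d.py -1
```

```text
358 dot -120.05158733392095 0.05901991688430374 ax 0.209 [-3.5 -1.2  9.8] g9
```

{"method": "send_rows", "body": {"deltas": "0 0 0 7;0 0 0 14;0 0 0 21;0 0 0 28;0 0 0 35", "claw": 0.4}}

```text
t: 42.85
eef_pos: [0.5377, -0.047, 0.1798]
tool_rot: [0.001, 0.942, 0.336, 0.003]
contact_force: [6.0, -0.6, 3.4]
gripper_width: 0.404
grasp_force: 6.8
```

```bash
python3 d.py -1;python3 f2.py | grep all
```

```text
310 dot -150.55603621813782 0.059250304308470975 ax 0.186 [ 6.  -0.6  3.4] g7
all 0.0001 1e-05 [ 0.2174 -0.0437  0.1326  0.2457 -0.      0.      0.    ] M 0.140 th -161.8 +- 3.0 rms 0.060
all 0.02 1e-05 [ 0.2081 -0.0588  0.1109  0.24   -0.0342  0.     -0.    ] M 0.126 th -152.1 +- 4.4 rms 0.057
all 0.0001 0.003 [ 0.2164 -0.0447  0.1274  0.2445 -0.      0.      0.0007] M 0.135 th -160.7 +- 3.2 rms 0.059
all 0.02 0.003 [ 0.2072 -0.061   0.1117  0.2401 -0.0415 -0.     -0.0007] M 0.127 th -151.4 +- 4.4 rms 0.056
```

{"method": "send_rows", "body": {"deltas": "0 0 0 2;0 0 0 4;0 0 0 6;0 0 0 6", "claw": 0.38}}

```text
t: 43.3
eef_pos: [0.5379, -0.0475, 0.1798]
tool_rot: [0.001, 0.957, 0.288, 0.003]
contact_force: [4.5, -2.8, 5.2]
gripper_width: 0.383
grasp_force: 7.1
```

{"method": "send_rows", "body": {"deltas": "0 0 0 0;0 0 0 0;0 0 0 0;0 0 0 0;0 0 0 0", "claw": 0, "force": 50}}

```text
t: 43.8
eef_pos: [0.5376, -0.048, 0.1805]
tool_rot: [0.001, 0.958, 0.288, 0.003]
contact_force: [1.7, -2.2, 12.9]
gripper_width: 0.331
grasp_force: 47.8
```

```bash
python3 d.py 0; python3 - <<'E'
from h import *
feel(0)
E
```

```text
249 dot -162.8379685480562 0.05963800073532489 ax 0.075 [ 1.7 -2.2 12.9] g48
0 t43.85 yaw 33.4 th -163.2 ax 0.014 (T only -0.229) F [ 1.8 -2.2 14.1] T [ 0.07  0.08 -0.31] [ 0.5376 -0.048   0.1805] w0.331 g48 q7 -0.57
```

{"method": "send_rows", "body": {"deltas": "0 0 0 -2;0 0 0 -4;0 0 0 -6;0 0 0 -6;0 0 0 -6"}}

```text
t: 44.35
eef_pos: [0.5378, -0.0473, 0.1807]
tool_rot: [-0.0, 0.942, 0.336, 0.004]
contact_force: [4.6, -2.1, 13.8]
gripper_width: 0.336
grasp_force: 72.6
```

{"method": "send_rows", "body": {"deltas": "0 0 0 0;0 0 0 0;0 0 0 0"}}

```text
t: 44.65
eef_pos: [0.5378, -0.0473, 0.1807]
tool_rot: [-0.0, 0.942, 0.336, 0.004]
contact_force: [4.2, -3.4, 13.5]
gripper_width: 0.333
grasp_force: 72.7
```

```bash
python3 d.py 0; python3 - <<'E'
from h import *
feel(0);p=bot.read_camera("wrist");cv2.imwrite("pics/w6.png",p["img"][:,:,::-1])
E
```

```text
253 dot -158.69570135311488 0.05940575944034239 ax 0.068 [ 4.2 -3.4 13.5] g73
0 t44.70 yaw 39.3 th -157.9 ax -0.140 (T only -0.404) F [ 4.3 -1.8 13.2] T [ 1.22  0.07 -1.16] [ 0.5379 -0.0473  0.1807] w0.334 g73 q7 -0.48
```

View pics/w6.png

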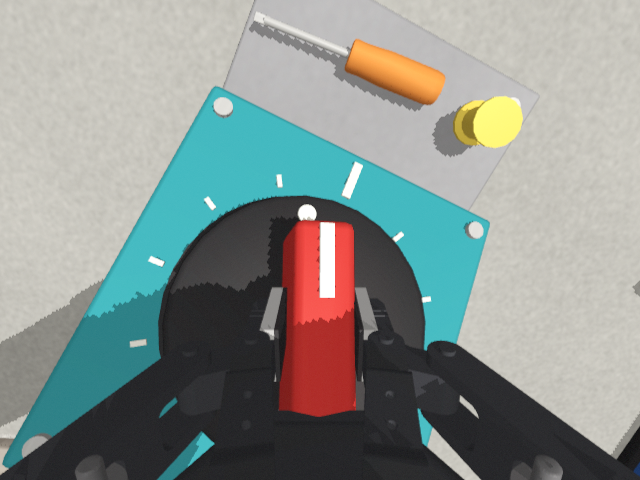

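The bar is gripped at about (318,310). The dot is at (307,213), 21° short of the white low-point bar at (352,180), which is the planned -158°. The spool and screwdriver haven't moved. Handing in.

```bash
python3 -c "
from station import bot
print(bot.hand_in())"
```

```text
the job is handed in; nothing more can be done
None
```

The job is handed in: the knob is held still by its bar at about -158°, my estimate of heavy side straight down; the fits ranged from about -151° to -162° against the 20° allowance, and the verdict was not shown.

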